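Load the sample press and set its screw

ROBOT

A 6-joint arm with a two-finger parallel gripper is mounted at the origin on the work surface. World frame = base frame: x ahead of the robot, y to its left, z up, the work surface at z = 0. Lengths are in m, angles in rad, forces in N, time in s.
With the tool pointing down it reaches from about 0.3 to 0.875 m from the base axis. Payload 6.4 kg.
Tool frame: the origin (TCP) lies midway between the tips of the shut fingers; the grasp point (between the pads) lies ctrl.grip_depth behind it (ctrl.grip_depth is the distance from the TCP to the grasp point, in m); x points along the fingers, y is the direction in which the jaws open and shut, and the axes are right-handed (so a half turn about x gives the same grasp; the last joint's range is limited). The gripper opens to 85 mm and grips with 20 to 120 N. Pads are 22 mm wide; open, the fingers measure 114 mm over their backs; the gripper's body (76 mm by 85 mm) begins 54 mm behind the grasp point. The pads swing forward as they close: fully open they stand 13 mm farther back than shut.
Start: joints at [-1.454, 0.181, 1.607, -0, 1.354, -0.206], TCP at [0.182, -0.545, 0.231] pointing down, gripper open.
Joint ranges: [-2.99, 2.99], [-0.89, 2.07], [0.3, 2.58], [-1.14, 4.28], [0, 2.63], [-3.12, 3.12]. Speed limits (rad/s): [2.57, 2.57, 3.01, 3.14, 3.14, 3.14].

INTERFACE

Orientations are given as a unit quaternion [w, x, y, z].
In Python, from bench import ctrl gives the robot as it stands.
- The arm moves only by the shell command python3 -m creep 'ROWS'. ROWS is text: rows parted by semicolons, each of 7 numbers parted by spaces: the opening, from 0 (shut) to 1 (fully open), then the shift along the tool's x, y, z in cm, then the turn, a rotation vector about the tool's x, y, z in rad. In form: claw x y z ax ay az; .... A call has 1 to 10 rows; each row shifts and turns the pose as measured when the row begins, along the tool's axes as they then stand; what a row does not reach is not made up. A row lasts 1/8 s, in which the tool goes at most 62.5 mm and 10.7 degrees, less where a joint would pass 70% of its speed; a pose out of reach is approached as far as the arm can. A call with a gripper value outside its range is refused whole. The fingers move at their own pace and stop on an object; the grip force is fixed at half the most. Time passes only in rows, so rows that do not move let the fingers close. It gives the time, the measured TCP pose, the force and the opening at its end, in the units of the state.
- ctrl.get_obs(): the state, without advancing time (a new reading comes with each control period).
- ctrl.camera(name): name is "scene" or "top" or "wrist"; returns (picture, depth): 384x512x3 uint8, blue, green, red; 384x512 float32, m along the optical axis (not along the pixel's ray), 0 where there is no reading.
- ctrl.calibration(name): a dict with "mtx" (3x3 intrinsics, pixels), "R" (3x3) and "t" (3): a world point X has camera coordinates R X + t; the wrist camera has in their place "tool_from_camera" (4x4, takes a point from camera to tool coordinates, whose origin is the TCP and whose axes are the tool frame's). Camera axes: x right, y down, z forward; pixel columns grow to the right and rows downward; lengths in m; the calibration is good to about 2 mm. A picture is of the moment at which its call begins: read the wrist's pose just before it. calibration takes no time and is no camera call.
- ctrl.hand_in(): hands the job in, once; it reports no verdict.
Trained networks look in the newest picture that a camera, given by its name, has taken for a name from the list of things; names that differ only in an ending like _2 or _b are one class to them, and where a whole thing is asked for, a point or a joint stands for the part that bears it (a point fixed in the world has none). Each returns a list of dicts, best first, with "confidence" (0 to 1); they miss things now and then, are a little off and sometimes report something else, mostly with a low value. They report only what shows in the picture. A call takes as long as a camera call. They do not tell look-alikes from the thing itself.
- ctrl.find_in(query, camera): "rect" ([left, top, right, bottom] in pixels, round what is visible of it).
The state is a dict: "time_s": time; "q": joint angles; "dq": joint speeds; "joint_efforts": joint torques, N m; "eef_pos": TCP position; "eef_rot": TCP orientation; "wrist_force": force on the tool from outside, world axes, zero at the start; "torque": the same for the moment, N m; "opening": opening from 0.0 (shut) to 1.0 (fully open).
Only numpy, scipy, OpenCV 4.12 (cv2) and the standard library are available. Lean on these libraries where they do the work, as an engineer would, in place of code of your own. Each camera call takes 0.05 s, during which the arm holds its last target.

TASK

Draw the press's tray right out, lay every blank on the bench fully home in a cavity of its own outline (discs in round ones, squares in square ones), and slide the loaded tray home under the pressure plate. Then turn the wing screw clockwise until it bottoms, back it off a quarter of a turn and leave it there. Do not disturb the flask, the tip box or the brown bottle.

Things in the scene. Friction and masses are not known exactly. Their poses are not given: they have to be found in the camera images.
- press: hand screw press fixed to the bench: 250 by 420 mm base plate with a grey bridge across it, 240 mm long, 70 mm wide, top 95 mm above the bench; origin on the bench directly below the screw; the tray slides in along its +y axis, its x axis runs along the bridge
- plate_under (a point): centre of the underside of the press's steel pressure plate (176 by 172 mm, 12 mm thick) hanging under the bridge; 44.6 mm above the bench with the screw at 0, sinking 0.8 mm per rad of screw; tops of seated blanks are at 38 mm and pass under it, an unseated blank does not
- tray (a joint): aluminium four-cavity tray, 180 (across) by 172 mm (along the slide), its top face 26 mm above the bench, sliding in the press's base; 0 = drawn fully out for loading (tray centre 200 mm from the screw axis), 0.20 m = home against its stop under the pressure plate; slides with about 3 N and stays where left; starts 0.10 to 0.19 in
- tray_handle (a point): the tray's upright grey handle post on the end away from the press, 24 mm (along press x) by 20 mm (along press y); the point is the centre of its top, 74 mm above the bench; the post's free height is 52 mm; axes parallel to the press's, it moves with the tray
- cavity_round1 (a point): round, 59 mm diameter cavity of the tray, 8 mm deep with a 2 mm chamfer round its mouth; the point is the centre of its floor, z up, and moves with the tray; a seated blank stands 12 mm above the tray's top face; axes parallel to the press's
- cavity_round2 (a point): round, 59 mm diameter cavity of the tray, 8 mm deep with a 2 mm chamfer round its mouth; the point is the centre of its floor, z up, and moves with the tray; a seated blank stands 12 mm above the tray's top face; axes parallel to the press's
- cavity_square1 (a point): square, 53 by 53 mm cavity of the tray, 8 mm deep with a 2 mm chamfer round its mouth; the point is the centre of its floor, z up, and moves with the tray; a seated blank stands 12 mm above the tray's top face; axes parallel to the press's and square to the cavity's sides
- cavity_square2 (a point): square, 53 by 53 mm cavity of the tray, 8 mm deep with a 2 mm chamfer round its mouth; the point is the centre of its floor, z up, and moves with the tray; a seated blank stands 12 mm above the tray's top face; axes parallel to the press's and square to the cavity's sides
- screw (a joint): dark steel wing screw standing upright on the bridge: turned clockwise from above the value grows (rad) and the pressure plate goes down; it starts at 0 to 2.5 and bottoms dead on its stop at 7.0; it stays where it is left, turns against about 0.08 N m, and does not itself rise or sink
- screw_grip (a point): centre of the top edge of the screw's upright wing, 141 mm above the bench; wing 64 mm long (along this point's x axis), 12 mm thick (along y), 32 mm high above its 42 mm collar, whose top is 109 mm above the bench; x turns with the screw
- disc1: loose black plastic disc blank, 56 mm diameter, 20 mm thick, about 70 g; origin at the centre of its underside, z up; it starts lying flat on the bench and may be absent (None)
- disc2: loose black plastic disc blank, 56 mm diameter, 20 mm thick, about 70 g; origin at the centre of its underside, z up; it starts lying flat on the bench and may be absent (None)
- block1: loose black plastic square blank, 50 by 50 mm, 20 mm thick, about 70 g; origin at the centre of its underside, z up, x and y square to its sides; it starts lying flat on the bench and may be absent (None)
- block2: loose black plastic square blank, 50 by 50 mm, 20 mm thick, about 70 g; origin at the centre of its underside, z up, x and y square to its sides; it starts lying flat on the bench and may be absent (None)
- flask: bystander: glass conical flask, 80 mm wide, 120 mm tall; origin at the centre of its underside
- tipbox: bystander: box of pipette tips with a clear lid, 89 by 124 by 73 mm; origin at the centre of its underside
- reagent: bystander: brown bottle, 64 mm wide, 130 mm tall; origin at the centre of its underside
Mind the look-alikes: they are no part of the job. Leave any purple or yellow look-alike of the disc1 alone.

How it is judged:
By the outcome, as a careful person would: the job done as asked, in the order asked, and still so for the second after the job is handed in, with the robot touching nothing.
Of disc1, disc2, block1, block2 only 2 to 4 are there at a start; the rules pass over those that are not, and their reading is None.
At some moment in a run one of disc1, disc2, block1, block2 may be knocked a few centimetres aside while the robot is not near it.
Once in a run the grip may slacken for a moment while it holds something.
It also fails if it takes over 210 s, if anything falls off the work surface, if the arm or the gripper's body presses on something with over 40 N, if the wrist force passes 120 N, or if a joint passes its speed limit or range.

## Working session

There is one attempt and no reset: what is moved stays moved. The work goes in short steps, Python scripts to look and compute and a shell command to move; the robot and the scene stay as the last step left them, time stands still between calls to the robot, and variables do not carry over. Pictures are saved under pics/ and viewed, and the job is handed in when it is done.

```bash
ls; mkdir -p pics
python3 - <<'E'
from bench import ctrl
import cv2,numpy as np
o=ctrl.get_obs(); print(o, ctrl.grip_depth)
for n in("scene","top","wrist"):
    im,d=ctrl.camera(n); cv2.imwrite(f"pics/{n}0.png",im)
    np.save(f"pics/{n}0.npy",d)
    print(n,ctrl.calibration(n))
E
```

```text
pics
{'time_s': 0.0, 'q': array([-1.45428297e+00,  1.81522661e-01,  1.60801768e+00, -1.59833771e-05,
        1.35380667e+00, -2.06302987e-01]), 'dq': array([-0.00018574,  0.00062504, -0.00120762, -0.0015366 ,  0.00022143,
        0.00274703]), 'joint_efforts': array([-2.31405547e-04, -4.44874012e+01, -3.51338553e+01, -1.50296037e-04,
        8.97274003e-03,  7.40174642e-07]), 'eef_pos': array([ 0.18235599, -0.54472809,  0.23038982]), 'eef_rot': array([ 0.11301916,  0.69793764,  0.11425893, -0.69789299]), 'wrist_force': array([-0.75567492, -0.29684198,  0.41083919]), 'torque': array([-0.04767234,  0.01071165, -0.02360614]), 'opening': 0.9987997130962147} 0.0187
scene {'mtx': array([[366.34727038,   0.        , 256.99169812],
       [  0.        , 366.34727038, 194.3737547 ],
       [  0.        ,   0.        ,   1.        ]]), 'R': array([[ 0.70924244,  0.70488432,  0.01064194],
       [ 0.57126999, -0.5658258 , -0.59455173],
       [-0.41306871,  0.42776074, -0.80398693]]), 't': array([-0.34854047, -0.24404333,  1.41398606])}
top {'mtx': array([[485.76194303,   0.        , 245.49228018],
       [  0.        , 485.76194303, 186.0264329 ],
       [  0.        ,   0.        ,   1.        ]]), 'R': array([[ 0.10230456, -0.99472674,  0.00724469],
       [-0.9701848 , -0.10138381, -0.22014261],
       [ 0.21971623,  0.01549291, -0.9754408 ]]), 't': array([-0.08702104,  0.52220133,  1.76518463])}
wrist {'mtx': array([[305.43265046,   0.        , 251.77144553],
       [  0.        , 305.43265046, 188.72606164],
       [  0.        ,   0.        ,   1.        ]]), 'tool_from_camera': array([[ 3.87215378e-04, -2.59542032e-01,  9.65731735e-01,
        -1.41577467e-01],
       [ 9.99999489e-01, -8.01419823e-04, -6.16338149e-04,
        -2.16287025e-04],
       [ 9.33922212e-04,  9.65731480e-01,  2.59541589e-01,
        -6.50067482e-02],
       [ 0.00000000e+00,  0.00000000e+00,  0.00000000e+00,
         1.00000000e+00]])}
```

View pics/scene0.png

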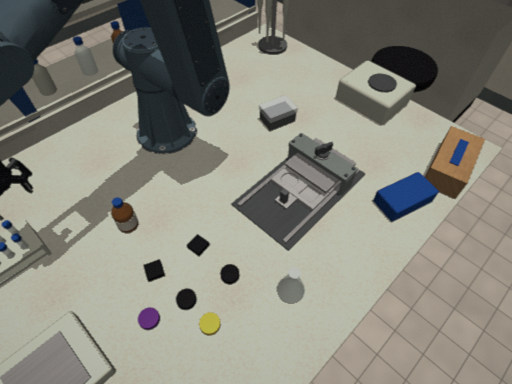

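View pics/top0.png

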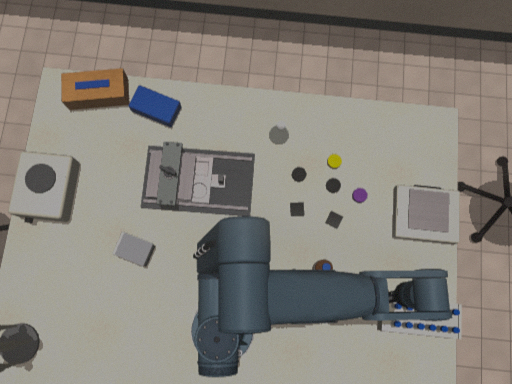

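View pics/wrist0.png

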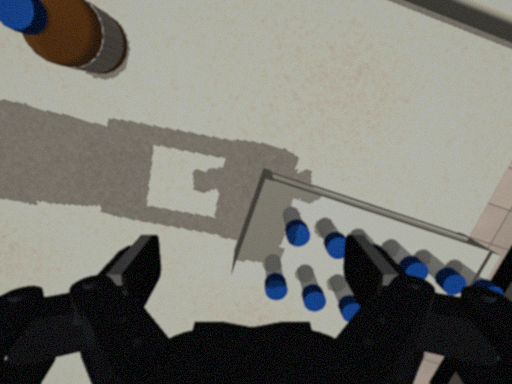

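```bash
cat > h.py <<'E'
import numpy as np, cv2
from bench import ctrl
from scipy.spatial.transform import Rotation as Rn
def R_of(q): return Rn.from_quat([q[1],q[2],q[3],q[0]])
def pose():
    o=ctrl.get_obs(); return o, R_of(o["eef_rot"]).as_matrix(), np.array(o["eef_pos"])
def cam(name):
    """returns K, Rwc, cam pos (cam->world)"""
    c=ctrl.calibration(name)
    if name=="wrist":
        T=c["tool_from_camera"]; o,R,p=pose()
        return c["mtx"], R@T[:3,:3], R@T[:3,3]+p
    return c["mtx"], c["R"].T, -c["R"].T@c["t"]
def onplane(C,uv,z):
    K,R,t=C; uv=np.atleast_2d(uv).astype(float)
    r=np.c_[(uv[:,0]-K[0,2])/K[0,0],(uv[:,1]-K[1,2])/K[1,1],np.ones(len(uv))]@R.T
    return t+r*((z-t[2])/r[:,2])[:,None]
def cloud(C,d):
    K,R,t=C; v,u=np.mgrid[:d.shape[0],:d.shape[1]]
    P=np.stack([(u-K[0,2])/K[0,0]*d,(v-K[1,2])/K[1,1]*d,d],-1)
    W=P@R.T+t; W[d<=0]=np.nan; return W
def proj(C,X):
    K,R,t=C; c=(np.atleast_2d(X)-t)@R; return (c@K.T)[:,:2]/c[:,2:]
def shot(name,fn):
    C=cam(name); im,d=ctrl.camera(name); cv2.imwrite("pics/"+fn+".png",im); np.save("pics/"+fn+".npy",d)
    import pickle; pickle.dump(C,open("pics/"+fn+".pkl","wb"))
    return C,im,d
def down(yaw):
    """tool x down; tool y (jaw axis) at angle yaw from world x"""
    x=np.array([0,0,-1.]); y=np.array([np.cos(yaw),np.sin(yaw),0]); return np.c_[x,y,np.cross(x,y)]
def plan(pos,yaw=None,Rt=None):
    o,R,p=pose()
    if Rt is None: Rt=down(yaw) if yaw is not None else R
    d=R.T@(np.array(pos)-p)*100; w=Rn.from_matrix(R.T@Rt).as_rotvec()
    print("delta cm",np.round(d,2),"rotvec",np.round(w,3),"rows>=",round(max(np.linalg.norm(d)/6.25,np.linalg.norm(w)/.1867),2))
    return d,w
def yaw_now():
    o,R,p=pose(); return np.arctan2(R[1,1],R[0,1])
def st():
    o,R,p=pose(); print("t",round(o["time_s"],2),"p",np.round(p,4),"yaw",round(np.degrees(yaw_now()),1),"tilt",np.round(R[:,0],3),"q",np.round(o["q"],2),"F",np.round(o["wrist_force"],1),"op",round(o["opening"],3))
E
python3 - <<'E'
from h import *
st()
C=cam("top"); d=np.load("pics/top0.npy")
for n,uv,z in [("d",(299,174),.02),("d",(333,185),.02),("b",(297,209),.02),("b",(334,219),.02),("yel",(334,160),.02),("pur",(360,195),.02),("flask",(278,134),.06),("reag",(323,268),.12),("tip",(134,249),.073),("handle",(221,181),.074),("screw",(170,171),.141),("pressBRcorner",(252,216),.0),("TR",(255,151),0),("BL",(142,210),0),("TL",(149,147),0)]:
    print(n,onplane(C,[uv],z)[0].round(3))
im=cv2.imread("pics/top0.png"); cv2.imwrite("pics/topc.png",cv2.resize(im[110:290,110:390],None,fx=2.8,fy=2.8,interpolation=cv2.INTER_CUBIC))
E
```

```text
t 0.15 p [ 0.1824 -0.5449  0.2306] yaw -71.5 tilt [-0.     0.001 -1.   ] q [-1.45  0.18  1.61  0.    1.35 -0.21] F [-0.2  1.4 -0.1] op 1.001
d [ 0.606 -0.233  0.02 ]
d [ 0.576 -0.366  0.02 ]
b [ 0.468 -0.236  0.02 ]
b [ 0.445 -0.378  0.02 ]
yel [ 0.676 -0.364  0.02 ]
pur [ 0.548 -0.471  0.02 ]
flask [ 0.745 -0.136  0.06 ]
reag [ 0.25  -0.333  0.12 ]
tip [0.251 0.344 0.073]
handle [0.535 0.06  0.074]
screw [0.537 0.242 0.141]
pressBRcorner [ 0.427 -0.069  0.   ]
TR [ 0.686 -0.055  0.   ]
BL [0.407 0.353 0.   ]
TL [0.659 0.363 0.   ]
```

View pics/topc.png

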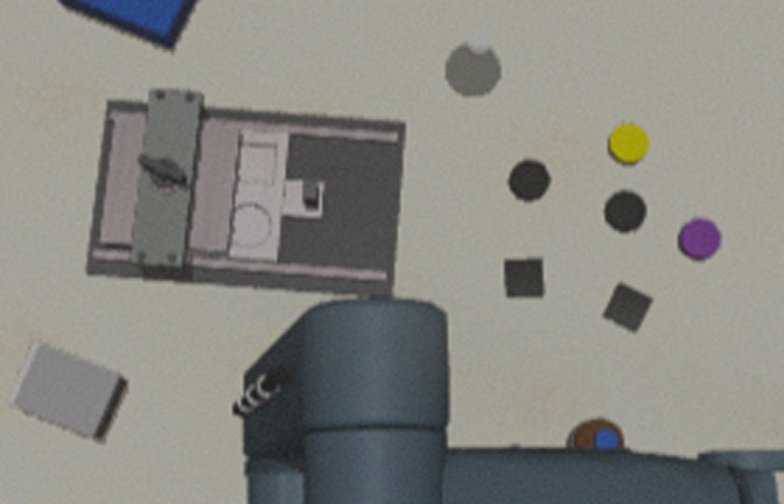

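Run:
```python
from h import *
plan([.50,-.22,.33],-0.3)
plan([.53,.08,.33],0.065)
```

```text
delta cm [ -9.9  -20.75 -40.43] rotvec [-0.948 -0.001  0.001] rows>= 7.44
delta cm [ -9.86 -48.25 -52.79] rotvec [-1.313e+00 -1.000e-03  1.000e-03] rows>= 11.55
```

```bash
python3 -m creep '1 -1.3 -2.6 -5.1 0 0 0;1 -1.3 -2.6 -5.1 0 0 0;1 -1.3 -2.6 -5.1 0 0 0;1 -1.3 -2.6 -5.1 0 0 0;1 -1.3 -2.6 -5.1 0 0 0;1 -1.3 -2.6 -5.1 0 0 0;1 -1.3 -2.6 -5.1 0 0 0;1 -1.3 -2.6 -5.1 0 0 0'; python3 -m creep '1 0 0 0 -.18 0 0;1 0 0 0 -.18 0 0;1 0 0 0 -.18 0 0;1 0 0 0 -.18 0 0;1 0 0 0 -.18 0 0'
python3 - <<'E'
from h import *
st(); shot("wrist","w1")
plan([.53,.08,.33],0.065)
E
```

```text
time_s: 1.15
eef_pos: [0.5099, -0.211, 0.3353]
eef_rot: [-0.108, -0.698, -0.112, 0.699]
wrist_force: [1.0, -1.4, -0.7]
opening: 1.002
time_s: 1.78
eef_pos: [0.5129, -0.2055, 0.3349]
eef_rot: [0.411, 0.575, 0.416, -0.573]
wrist_force: [-0.5, 0.4, -0.0]
opening: 1.002
t 1.77 p [ 0.5129 -0.2055  0.3349] yaw -18.5 tilt [-0.002  0.007 -1.   ] q [-0.6   0.07  1.53  0.    1.55 -0.28] F [-0.5  0.4 -0. ] op 1.002
delta cm [  0.68  -7.2  -27.68] rotvec [-0.38  -0.007  0.003] rows>= 4.58
```

View pics/w1.png

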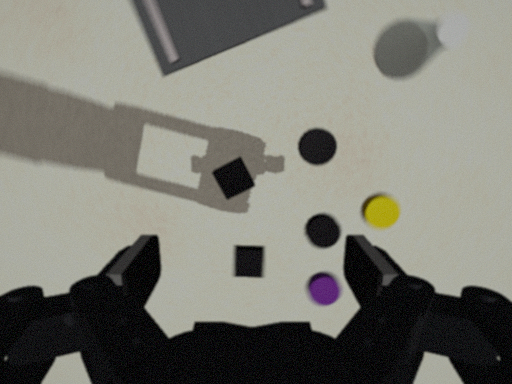

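```bash
python3 -m creep '1 0.1 -1.4 -5.5 0 0 0;1 0.1 -1.4 -5.5 0 0 0;1 0.1 -1.4 -5.5 0 0 0;1 0.1 -1.4 -5.5 0 0 0;1 0.1 -1.4 -5.5 0 0 0;1 0 0 0 -.18 0 0;1 0 0 0 -.18 0 0;1 0 0 0 -.02 0 0'
python3 - <<'E'
from h import *
C=cam("wrist"); 
st(); shot("wrist","w2")
E
```

```text
time_s: 2.82
eef_pos: [0.5326, 0.0866, 0.3293]
eef_rot: [0.509, 0.488, 0.515, -0.487]
wrist_force: [-0.8, 0.1, -0.4]
opening: 0.998
t 2.83 p [0.5326 0.0866 0.3293] yaw 2.8 tilt [-0.005  0.008 -1.   ] q [-0.06  0.04  1.57  0.01  1.54 -0.11] F [-0.8  0.1 -0.4] op 0.998
```

View pics/w2.png

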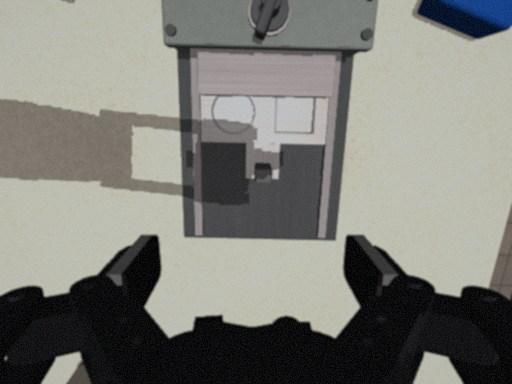

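Run:
```python
from h import *
import pickle
C=pickle.load(open("pics/w2.pkl","rb")); d=np.load("pics/w2.npy"); W=cloud(C,d)
im=cv2.imread("pics/w2.png")
cv2.imwrite("pics/w2c.png",cv2.resize(im[0:250,160:385],None,fx=2.8,fy=2.4,interpolation=cv2.INTER_CUBIC))
print("front corners",onplane(C,[(185,238),(336,239)],.0).round(4))
print("bench z",np.nanmedian(W[260:300,230:290,2]),"base z",np.nanmedian(W[190:230,210:310,2]))
m=(W[...,2]>.065)&(W[...,2]<.083); m[:100]=0; m[:, :220]=0;m[:,310:]=0; m[230:]=0
print("handle top",m.sum(),W[m].mean(0),W[m].min(0),W[m].max(0))
m=(W[...,2]>.130)&(W[...,2]<.15); m[60:]=0
print("wing",m.sum(),W[m].mean(0),W[m].min(0),W[m].max(0))
m=(W[...,2]>.09)&(W[...,2]<.10); m[60:]=0
print("bridge",W[m].min(0),W[m].max(0))
for v in range(50,185,8): print(v,W[v,230].round(3),W[v,300].round(3),W[v,264].round(3))
```

```text
front corners [[ 0.4262 -0.0615 -0.    ]
 [ 0.6773 -0.0507  0.    ]]
bench z -0.0012263275772253501 base z 0.006845080671238346
handle top 267 [0.54596764 0.06709936 0.07231145] [0.53433299 0.05656083 0.0657948 ] [0.55794251 0.07647394 0.07540727]
wing 505 [0.53749202 0.24096702 0.13882217] [0.52719422 0.22467491 0.13020123] [0.55102938 0.25517343 0.14189944]
bridge [0.42186208 0.21790057 0.0900094 ] [0.66154803 0.27419533 0.09999922]
50 [0.497 0.222 0.055] [0.582 0.222 0.078] [0.539 0.224 0.055]
58 [0.497 0.213 0.053] [0.586 0.217 0.053] [0.54  0.215 0.053]
66 [0.497 0.203 0.054] [0.586 0.207 0.055] [0.541 0.205 0.054]
74 [0.497 0.194 0.054] [0.587 0.198 0.055] [0.541 0.196 0.056]
82 [0.498 0.184 0.054] [0.588 0.188 0.055] [0.542 0.186 0.055]
90 [0.498 0.174 0.054] [0.589 0.178 0.054] [0.542 0.176 0.055]
98 [0.496 0.165 0.017] [0.595 0.17  0.017] [0.544 0.167 0.026]
106 [0.496 0.154 0.018] [0.596 0.159 0.016] [0.544 0.156 0.025]
114 [0.496 0.143 0.018] [0.597 0.148 0.017] [0.545 0.146 0.024]
122 [0.497 0.132 0.018] [0.598 0.137 0.017] [0.546 0.134 0.024]
130 [0.497 0.12  0.016] [0.599 0.125 0.018] [0.546 0.123 0.023]
138 [0.498 0.11  0.026] [0.599 0.114 0.024] [0.547 0.112 0.025]
146 [0.497 0.096 0.006] [0.603 0.101 0.008] [0.548 0.1   0.021]
154 [0.497 0.084 0.008] [0.604 0.089 0.007] [0.549 0.088 0.021]
162 [0.498 0.071 0.007] [0.605 0.077 0.007] [0.549 0.076 0.02 ]
170 [0.498 0.059 0.008] [0.606 0.064 0.009] [0.548 0.074 0.072]
178 [0.498 0.046 0.006] [0.607 0.051 0.006] [0.548 0.063 0.073]
```

View pics/w2c.png

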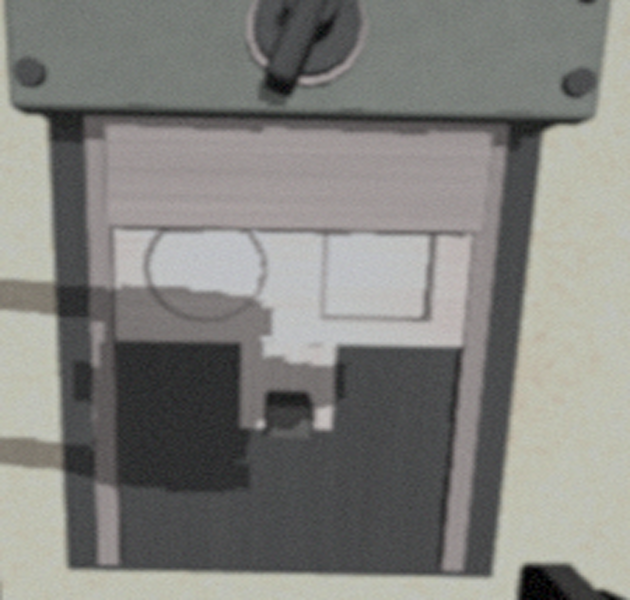

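Run:
```python
from h import *
plan([.546,.067,.10],np.radians(2.6))
plan([.546,.067,.038],np.radians(2.6))
```

```text
delta cm [22.9   1.35  2.2 ] rotvec [ 0.003 -0.008  0.005] rows>= 3.69
delta cm [29.1   1.38  2.25] rotvec [ 0.003 -0.008  0.005] rows>= 4.68
```

```bash
python3 -m creep '1 5.7 .33 .55 0 -.008 .005;1 5.7 .33 .5 0 0 0;1 5.7 .33 .5 0 0 0;1 5.7 .33 .5 0 0 0;1 0 0 0 0 0 0'
python3 - <<'E'
from h import *
st(); shot("wrist","w3")
plan([.546,.067,.038],np.radians(2.6))
C=cam("wrist"); d=np.load("pics/w3.npy"); W=cloud(C,d)
m=(W[...,2]>.065)&(W[...,2]<.083)&(abs(W[...,0]-.546)<.03)&(abs(W[...,1]-.067)<.03)
print("handle top",m.sum(),W[m].mean(0),W[m].min(0),W[m].max(0))
E
```

```text
time_s: 3.5
eef_pos: [0.5491, 0.0644, 0.0974]
eef_rot: [0.507, 0.496, 0.504, -0.493]
wrist_force: [1.1, -0.2, -0.1]
opening: 0.997
t 3.5 p [0.5491 0.0644 0.0974] yaw 1.2 tilt [ 0.006 -0.    -1.   ] q [-0.1   0.29  1.77  0.    1.08 -0.12] F [ 1.1 -0.2 -0.1] op 0.997
delta cm [ 6.26 -0.62 -0.28] rotvec [-0.023  0.001 -0.012] rows>= 1.01
handle top 1414 [0.54912111 0.06818626 0.07496658] [0.53707126 0.05676363 0.06500084] [0.5609425  0.0765398  0.07807567]
```

View pics/w3.png

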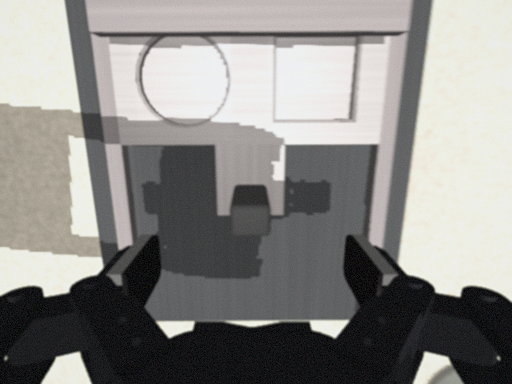

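```bash
python3 -m creep '1 3 0 -.2 -.02 0 -.012;1 3 0 -.1 0 0 0;0.1 0 0 0 0 0 0;0.1 0 0 0 0 0 0;0.1 0 0 0 0 0 0;0.1 0 0 0 0 0 0;0.1 0 0 0 0 0 0'
python3 - <<'E'
from h import *
st();
E
```

```text
time_s: 4.42
eef_pos: [0.5471, 0.0668, 0.0543]
eef_rot: [0.506, 0.487, 0.511, -0.495]
wrist_force: [13.3, 0.1, -29.9]
opening: 0.265
t 4.42 p [0.5471 0.0668 0.0543] yaw 2.0 tilt [-0.013 -0.004 -1.   ] q [-0.09  0.36  1.78 -0.01  1.01 -0.12] F [ 13.3   0.1 -29.9] op 0.265
```

```bash
python3 -m creep '0.1 0 0 0 0 0 0'; python3 -m creep '0.1 0 0 0.5 0 0 0';  python3 -m creep '0.1 0 0 0.5 0 0 0'
```

```text
time_s: 4.55
eef_pos: [0.5472, 0.0668, 0.0543]
eef_rot: [0.506, 0.487, 0.511, -0.495]
wrist_force: [3.8, 0.1, -17.0]
opening: 0.263
time_s: 4.68
eef_pos: [0.5473, 0.0625, 0.0543]
eef_rot: [0.506, 0.488, 0.511, -0.495]
wrist_force: [2.0, 3.9, -14.4]
opening: 0.265
time_s: 4.8
eef_pos: [0.5474, 0.0577, 0.0543]
eef_rot: [0.506, 0.488, 0.511, -0.495]
wrist_force: [2.6, 3.2, -14.5]
opening: 0.266
```

```bash
python3 -m creep '0.1 0 0.02 1.5 0 0 0;0.1 0 0.02 2 0 0 0;0.1 0 0.02 2 0 0 0;0.1 0 0.02 2 0 0 0;0.1 0 0.02 2 0 0 0;0.1 0 0.02 2 0 0 0';  python3 -m creep '0.1 0 0 0.6 0 0 0'; python3 -m creep '0.1 0 0 0.6 0 0 0'
```

```text
time_s: 5.55
eef_pos: [0.5506, -0.0622, 0.0542]
eef_rot: [0.504, 0.487, 0.513, -0.495]
wrist_force: [-0.7, 4.7, -10.6]
opening: 0.264
time_s: 5.68
eef_pos: [0.5507, -0.0688, 0.0541]
eef_rot: [0.503, 0.489, 0.513, -0.495]
wrist_force: [0.9, 24.2, -7.5]
opening: 0.27
time_s: 5.8
eef_pos: [0.5506, -0.069, 0.0541]
eef_rot: [0.499, 0.492, 0.516, -0.493]
wrist_force: [2.3, 45.5, 0.8]
opening: 0.266
```

```bash
python3 -m creep '0.1 0 0 -0.1 0 0 0;1 0 0 0 0 0 0;1 0 0 0 0 0 0;1 0 0 0 0 0 0;1 -4 0 0 0 0 0;1 -6 0 0 0 0 0;1 -6 0 0 0 0 0;1 -6 0 0 0 0 0; 1 0 0 0 0 0 0'
python3 - <<'E'
from h import *
st(); shot("wrist","w4")
E
```

```text
time_s: 6.92
eef_pos: [0.5589, -0.0762, 0.29]
eef_rot: [0.506, 0.494, 0.509, -0.491]
wrist_force: [0.3, 0.7, -0.4]
opening: 1.004
t 6.92 p [ 0.5589 -0.0762  0.29  ] yaw 1.6 tilt [-0.     0.005 -1.   ] q [-0.35  0.11  1.56  0.01  1.47 -0.38] F [ 0.3  0.7 -0.4] op 1.004
```

View pics/w4.png

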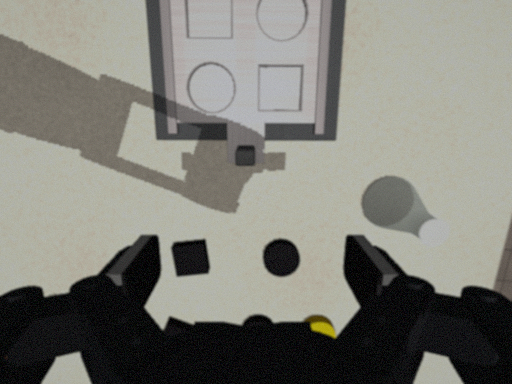

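```bash
python3 -m creep '1 2 -.2 -5 .01 0 0;1 3 -.2 -5 0 0 0;1 3 -.2 -5 0 0 0;1 0 0 0 0 0 0;1 0 0 0 0 0 0'
python3 - <<'E'
from h import *
st(); C,im,d=shot("wrist","w5"); W=cloud(C,d)
m=(abs(W[...,2]-.025)<.004)&(abs(W[...,0]-.55)<.11)&(abs(W[...,1]-.04)<.12)
print("traytop z",np.median(W[m][:,2])); 
m=(W[...,2]>.065)&(W[...,2]<.083)&(abs(W[...,0]-.55)<.03)&(abs(W[...,1]+.07)<.03)
print("handle top",m.sum(),W[m].mean(0),W[m].min(0),W[m].max(0))
E
```

```text
time_s: 7.6
eef_pos: [0.5452, 0.0765, 0.2004]
eef_rot: [0.5, 0.495, 0.508, -0.497]
wrist_force: [-0.4, -0.5, -0.6]
opening: 1.003
t 7.6 p [0.5452 0.0765 0.2004] yaw 0.9 tilt [-0.011  0.006 -1.   ] q [-0.08  0.16  1.69  0.01  1.3  -0.1 ] F [-0.4 -0.5 -0.6] op 1.003
traytop z 0.02480876579201835
handle top 423 [ 0.54944738 -0.0645275   0.07155484] [ 0.53799077 -0.0756555   0.06500639] [ 0.56098896 -0.05639067  0.07456716]
```

View pics/w5.png

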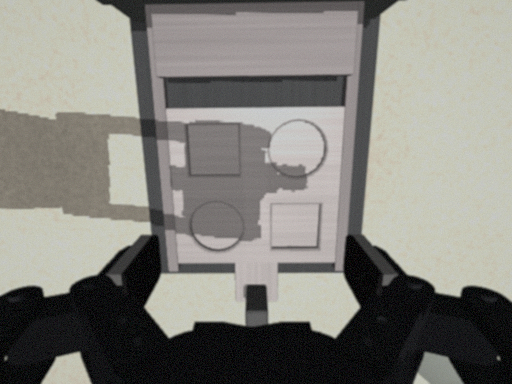

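```bash
cat > rect.py <<'E'
from h import *
import pickle,sys
def rectify(fn,x0,y0,x1,y1,z,s):
    """image: right=+x, up=+y ; s px/mm"""
    C=pickle.load(open(f"pics/{fn}.pkl","rb")); im=cv2.imread(f"pics/{fn}.png")
    w=int((x1-x0)*1000*s);h=int((y1-y0)*1000*s)
    src=np.float32([[0,0],[w,0],[w,h],[0,h]])
    X=[[x0,y1,z],[x1,y1,z],[x1,y0,z],[x0,y0,z]]
    uv=proj(C,X).astype(np.float32)
    H=cv2.getPerspectiveTransform(src,uv)
    return cv2.warpPerspective(im,H,(w,h),flags=cv2.INTER_CUBIC|cv2.WARP_INVERSE_MAP)
E
python3 - <<'E'
from rect import *
r=rectify("w5",.44,-.07,.66,.15,.026,2.7)
cv2.imwrite("pics/w5r.png",r); print(r.shape)
E
```

```text
(594, 594, 3)
```

View pics/w5r.png

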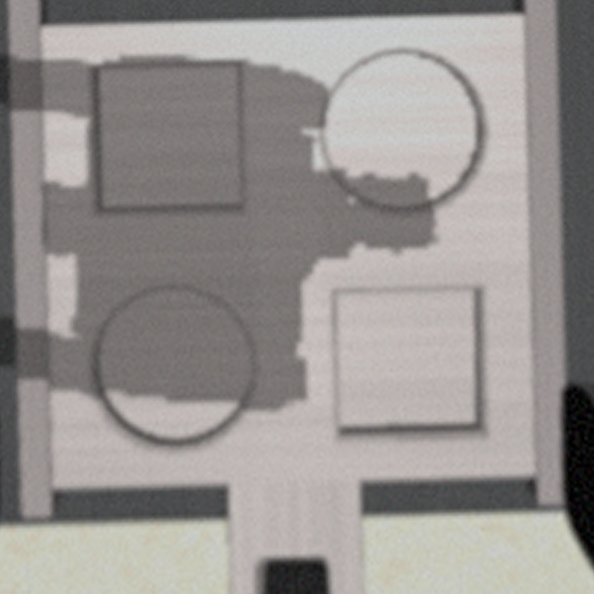

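```bash
python3 -m creep '1 -1 0 5 .03 0 -.01;1 0 -.3 5 0 0 0;1 0 -.3 5 0 0 0;1 0 -.3 5 0 0 0;1 0 -.3 5 0 0 0;1 0 0 1 0 0 0;1 0 0 0 0 0 0;1 0 0 0 0 0 0'
python3 - <<'E'
from rect import *
st(); C,im,d=shot("wrist","w6")
for q in("disc1","block1"):
    for r in ctrl.find_in(q,"wrist"): print(q,np.round(r["rect"],0),round(r["confidence"],2))
r=rectify("w6",.40,-.42,.70,-.16,.02,2.6)
cv2.imwrite("pics/w6r.png",r); print(r.shape)
E
```

```text
time_s: 8.65
eef_pos: [0.53, -0.2005, 0.2139]
eef_rot: [-0.489, -0.504, -0.497, 0.51]
wrist_force: [-0.2, 0.2, -0.4]
opening: 0.999
t 8.65 p [ 0.53   -0.2005  0.2139] yaw -1.5 tilt [-0.014  0.002 -1.   ] q [-0.57  0.19  1.64 -0.01  1.33 -0.54] F [-0.2  0.2 -0.4] op 0.999
disc1 [298. 164. 349. 216.] 0.93
disc1 [274. 269. 321. 314.] 0.9
block1 [178. 172. 230. 219.] 0.9
block1 [168. 276. 217. 322.] 0.58
(676, 779, 3)
```

View pics/w6.png

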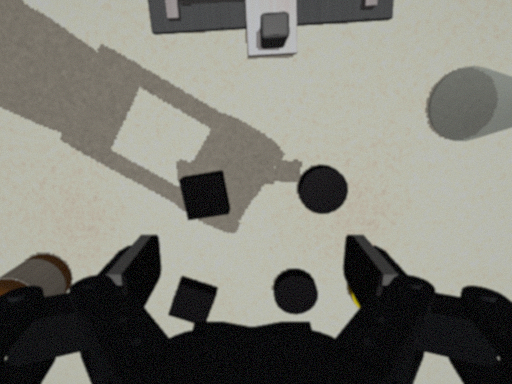

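View pics/w6r.png

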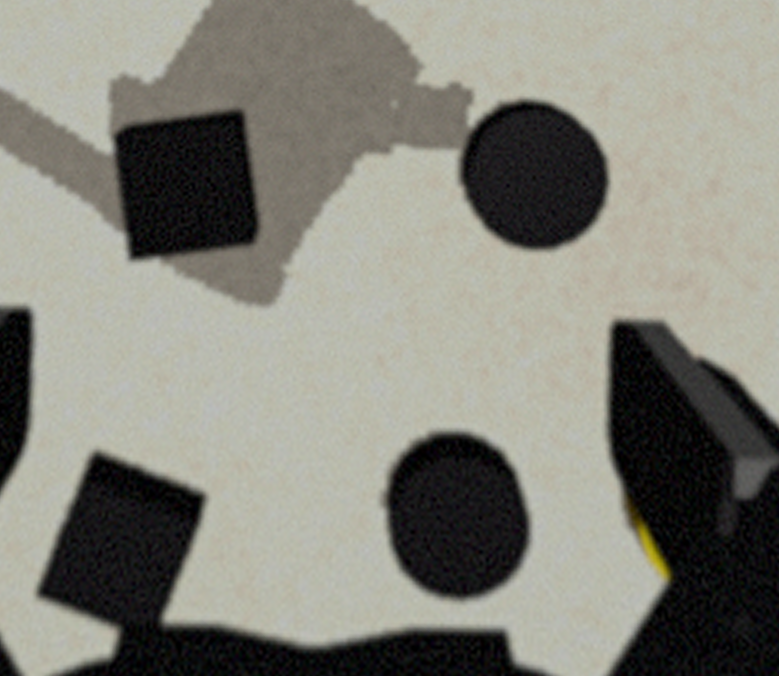

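Run:
```python
from h import *
plan([.606,-.228,.09],np.radians(1.3))
C=cam("wrist"); 
import pickle
C=pickle.load(open("pics/w5.pkl","rb")); d=np.load("pics/w5.npy"); W=cloud(C,d)
for u in (140,147,156,162,166,170,180,340,346,352,358,364,372): print(u,W[200,u].round(3))
```

```text
delta cm [12.27  7.83  2.64] rotvec [-0.048 -0.002  0.014] rows>= 2.37
140 [ 0.411  0.035 -0.001]
147 [ 0.419  0.035 -0.001]
156 [nan nan nan]
162 [0.444 0.042 0.019]
166 [0.448 0.042 0.019]
170 [0.452 0.042 0.018]
180 [0.465 0.044 0.025]
340 [0.641 0.045 0.018]
346 [0.647 0.045 0.019]
352 [0.658 0.041 0.005]
358 [0.664 0.042 0.006]
364 [0.671 0.042 0.007]
372 [ 0.684  0.04  -0.002]
```

```bash
python3 -m creep '1 3.1 1.95 .65 -.048 0 .014;1 3.1 1.95 .65 0 0 0;1 3.1 1.95 .65 0 0 0;1 3.0 1.95 .65 0 0 0;1 0 0 0 0 0 0;1 0 0 0 0 0 0'
python3 - <<'E'
from rect import *
st(); C,im,d=shot("wrist","w7")
r=rectify("w7",.54,-.30,.67,-.17,.02,4.5)
cv2.imwrite("pics/w7r.png",r)
E
```

```text
time_s: 9.55
eef_pos: [0.6127, -0.2189, 0.0897]
eef_rot: [0.509, 0.492, 0.508, -0.491]
wrist_force: [-0.0, 0.2, -0.8]
opening: 0.999
t 9.55 p [ 0.6127 -0.2189  0.0897] yaw 1.9 tilt [ 0.003  0.001 -1.   ] q [-0.53  0.49  1.51  0.    1.14 -0.56] F [-0.   0.2 -0.8] op 0.999
```

View pics/w7r.png

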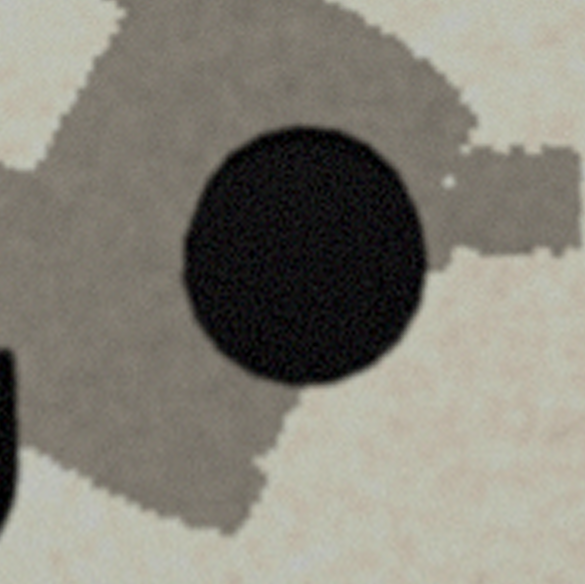

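View pics/w7.png

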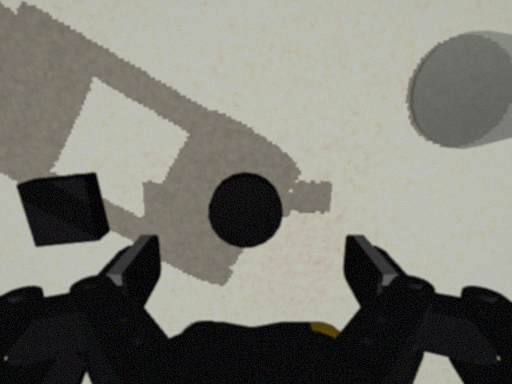

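```bash
python3 -m creep '1 0 -.46 .82 -.01 0 0;1 3 0 0 0 0 0;1 3 0 0 0 0 0;1 2 0 0 0 0 0;1 0 0 0 0 0 0;1 0 0 0 0 0 0'
python3 -c "
from h import *
st();plan([.608,-.227,.004])"
```

```text
time_s: 10.35
eef_pos: [0.611, -0.2322, 0.0172]
eef_rot: [0.516, 0.49, 0.506, -0.487]
wrist_force: [-0.3, -0.6, 0.2]
opening: 1.002
t 10.35 p [ 0.611  -0.2322  0.0172] yaw 2.6 tilt [ 0.014 -0.007 -1.   ] q [-0.54  0.59  1.53  0.    1.01 -0.59] F [-0.3 -0.6  0.2] op 1.002
delta cm [ 1.31 -0.29 -0.54] rotvec [0. 0. 0.] rows>= 0.23
```

```bash
python3 -m creep '1 1.3 -.3 -.54 -.02 -.007 -.014;1 0 0 0 0 0 0;1 0 0 0 0 0 0'
python3 -c "
from h import *
st();plan([.608,-.227,.004],np.radians(1.3))"
```

```text
time_s: 10.72
eef_pos: [0.609, -0.2271, 0.0054]
eef_rot: [0.521, 0.479, 0.512, -0.487]
wrist_force: [0.2, -0.7, 0.0]
opening: 0.999
t 10.72 p [ 0.609  -0.2271  0.0054] yaw 3.8 tilt [ 0.002 -0.017 -1.   ] q [-0.53  0.61  1.53 -0.02  0.99 -0.59] F [ 0.2 -0.7  0. ] op 0.999
delta cm [ 0.14 -0.1  -0.02] rotvec [ 0.044  0.017 -0.002] rows>= 0.25
```

```bash
python3 -m creep '1 .1 -.1 0 .044 .017 -.002;1 0 0 0 0 0 0;0.5 0 0 0 0 0 0;0.5 0 0 0 0 0 0;0.5 0 0 0 0 0 0;0.5 0 0 0 0 0 0;.5 0 0 0 0 0 0'
python3 -c "
from h import *
st();plan([.608,-.227,.004],np.radians(1.3));shot('wrist','w8')"
```

```text
time_s: 11.6
eef_pos: [0.6086, -0.2278, 0.0056]
eef_rot: [0.505, 0.495, 0.505, -0.495]
wrist_force: [-0.5, -0.4, 0.9]
opening: 0.624
t 11.6 p [ 0.6086 -0.2278  0.0056] yaw 1.1 tilt [ 0.001  0.    -1.   ] q [-0.54  0.61  1.53  0.    1.   -0.56] F [-0.5 -0.4  0.9] op 0.624
delta cm [ 0.16 -0.06 -0.08] rotvec [-0.003 -0.    -0.001] rows>= 0.03
```

View pics/w8.png

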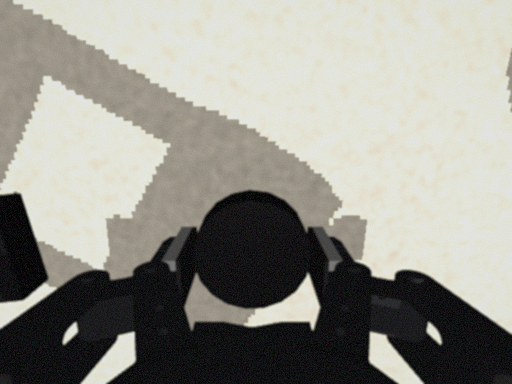

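```bash
python3 -m creep '.4 -3 0 0 0 0 0;.4 -4 0 0 0 0 0;.4 -4 0 0 0 0 0;.4 0 0 0 0 0 0'
python3 -c "
from h import *
st();plan([.5896,.1022,.12],np.radians(1.3))"
```

```text
time_s: 12.15
eef_pos: [0.6073, -0.227, 0.1165]
eef_rot: [0.504, 0.495, 0.506, -0.495]
wrist_force: [0.9, -0.4, -0.7]
opening: 0.628
t 12.15 p [ 0.6073 -0.227   0.1165] yaw 1.1 tilt [-0.003  0.002 -1.   ] q [-0.54  0.46  1.5   0.    1.19 -0.56] F [ 0.9 -0.4 -0.7] op 0.628
delta cm [ -0.26  -1.13 -32.95] rotvec [-0.003 -0.002  0.003] rows>= 5.28
```

```bash
python3 -m creep '.4 0 -.2 -4.8 0 0 0;.4 0 -.2 -4.8 0 0 0;.4 0 -.2 -4.8 0 0 0;.4 0 -.2 -4.8 0 0 0;.4 0 -.2 -4.8 0 0 0;.4 0 -.1 -4.8 0 0 0;.4 0 0 -4.1 0 0 0;.4 0 0 0 0 0 0;.4 0 0 0 0 0 0'
python3 -c "
from h import *
st();plan([.5896,.1022,.05],np.radians(1.3));shot('wrist','w9')"
```

```text
time_s: 13.28
eef_pos: [0.5823, 0.1115, 0.1058]
eef_rot: [0.498, 0.492, 0.51, -0.499]
wrist_force: [-0.6, -0.9, -1.0]
opening: 0.62
t 13.28 p [0.5823 0.1115 0.1058] yaw 1.0 tilt [-0.019  0.005 -1.   ] q [-0.01  0.37  1.64  0.    1.15 -0.03] F [-0.6 -0.9 -1. ] op 0.62
delta cm [5.56 0.82 0.97] rotvec [-0.006 -0.005  0.019] rows>= 0.91
```

View pics/w9.png

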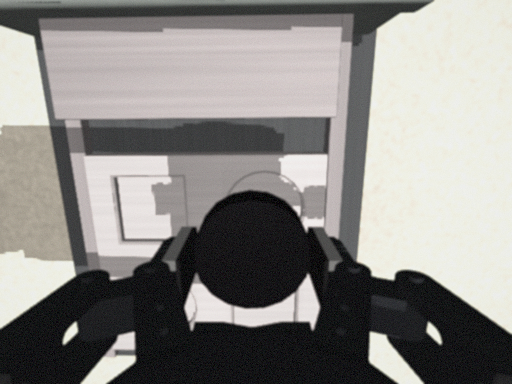

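```bash
python3 -m creep '.4 2.8 .4 .5 -.005 -.005 .018;.4 2.8 .4 .5 0 0 0;.4 0 0 0 0 0 0;.4 0 0 0 0 0 0'
python3 -c "
from h import *
st();plan([.5896,.1022,.034],np.radians(1.3));shot('wrist','w10')"
```

```text
time_s: 13.82
eef_pos: [0.5911, 0.0967, 0.049]
eef_rot: [0.504, 0.496, 0.504, -0.496]
wrist_force: [0.5, 0.2, -1.0]
opening: 0.625
t 13.82 p [0.5911 0.0967 0.049 ] yaw 0.9 tilt [ 0.001 -0.001 -1.   ] q [-0.04  0.45  1.66 -0.    1.03 -0.05] F [ 0.5  0.2 -1. ] op 0.625
delta cm [ 1.49 -0.14 -0.55] rotvec [-0.007  0.001 -0.001] rows>= 0.26
```

View pics/w10.png

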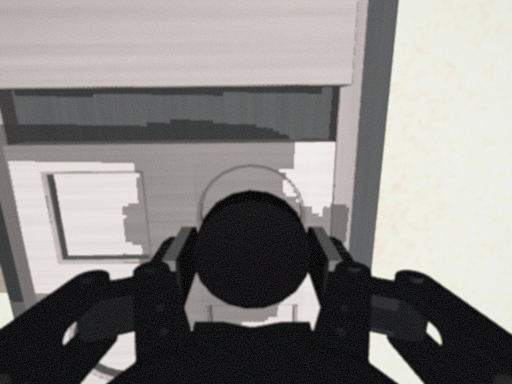

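Run:
```python
from rect import *
r=rectify("w10",.53,.04,.65,.18,.026,4.2)
cv2.imwrite("pics/w10r.png",r)
```

```text
(no output)
```

View pics/w10r.png

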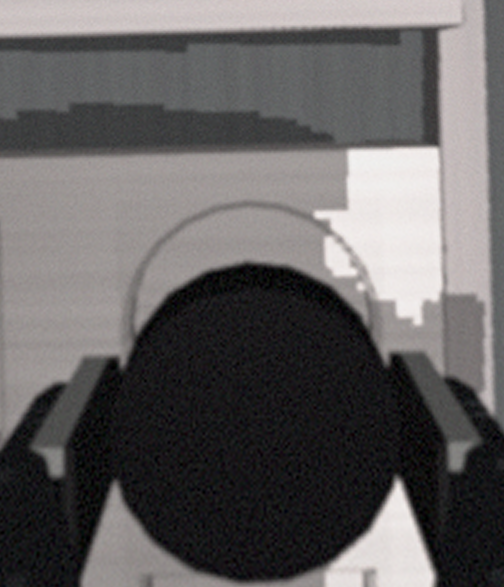

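```bash
python3 -m creep '.4 1.3 -.13 -.55 -.007 0 0;.4 0 0 0 0 0 0;.4 0 0 0 0 0 0'
python3 -c "
from h import *
st();plan([.5898,.1022,.026],np.radians(1.3))"
```

```text
time_s: 14.25
eef_pos: [0.5907, 0.1028, 0.0371]
eef_rot: [0.507, 0.495, 0.505, -0.493]
wrist_force: [-0.5, -0.3, -1.9]
opening: 0.625
t 14.25 p [0.5907 0.1028 0.0371] yaw 1.3 tilt [ 0.004 -0.001 -1.   ] q [-0.03  0.47  1.67 -0.    1.   -0.05] F [-0.5 -0.3 -1.9] op 0.625
delta cm [ 1.11 -0.09  0.06] rotvec [ 0.001  0.001 -0.004] rows>= 0.18
```

```bash
python3 -m creep '.4 .6 -.1 .06 0 0 -.004;.4 .4 0 0 0 0 0;.4 0 0 0 0 0 0'
python3 -m creep '.4 .3 0 0 0 0 0;.4 0 0 0 0 0 0'
python3 -c "
from h import *
st();plan([.5898,.1022,.024],np.radians(1.3))"
```

```text
time_s: 14.62
eef_pos: [0.5898, 0.1023, 0.0268]
eef_rot: [0.506, 0.494, 0.506, -0.494]
wrist_force: [0.1, -0.1, -0.0]
opening: 0.628
time_s: 14.88
eef_pos: [0.5901, 0.1023, 0.0237]
eef_rot: [0.506, 0.494, 0.506, -0.494]
wrist_force: [0.2, -0.3, -1.3]
opening: 0.624
t 14.88 p [0.5901 0.1023 0.0237] yaw 1.4 tilt [ 0.    -0.001 -1.   ] q [-0.03  0.49  1.67 -0.    0.98 -0.05] F [ 0.2 -0.3 -1.3] op 0.624
delta cm [-0.03 -0.03  0.01] rotvec [ 0.001  0.001 -0.   ] rows>= 0.01
```

```bash
python3 -m creep '.85 0 0 0 0 0 0;.85 0 0 0 0 0 0;.85 0 0 0 0 0 0;.85 -3 0 0 0 0 0;1 -5 0 0 0 0 0;1 -4 0 0 0 0 0;1 0 0 0 0 0 0'
python3 - <<'E'
from rect import *
st(); C,im,d=shot("wrist","w11"); W=cloud(C,d)
m=(abs(W[...,0]-.59)<.02)&(abs(W[...,1]-.102)<.02); print("disc top z",np.median(W[m][:,2]),W[m][:,2].std(),m.sum())
E
```

```text
time_s: 15.75
eef_pos: [0.5897, 0.1023, 0.1469]
eef_rot: [0.506, 0.494, 0.506, -0.494]
wrist_force: [0.2, -0.2, -0.2]
opening: 1.0
t 15.75 p [0.5897 0.1023 0.1469] yaw 1.4 tilt [-0.001 -0.001 -1.   ] q [-0.03  0.32  1.62 -0.    1.21 -0.05] F [ 0.2 -0.2 -0.2] op 1.0
disc top z 0.22972715256681225 0.0750080474419697 12032
```

View pics/w11.png

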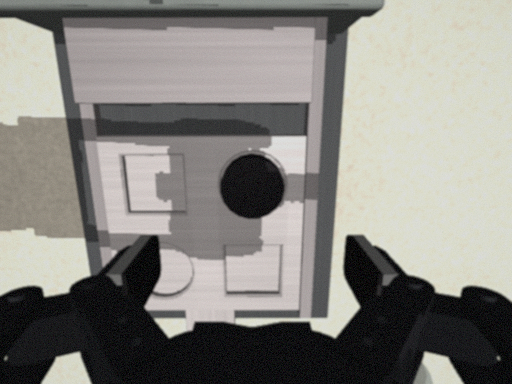

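Run:
```python
from rect import *
C=pickle.load(open("pics/w11.pkl","rb")); d=np.load("pics/w11.npy"); W=cloud(C,d); im=cv2.imread("pics/w11.png").max(2)
m=(im<45); m[:155]=0;m[225:]=0;m[:,:215]=0;m[:,290:]=0
m=cv2.erode(m.astype(np.uint8),np.ones((9,9)))>0
P=W[m]; A=np.c_[P[:,:2]-P[:,:2].mean(0),np.ones(len(P))]; k=np.linalg.lstsq(A,P[:,2],rcond=None)[0]
print("top plane",k, P.mean(0), len(P))
t=(abs(W[...,2]-.026)<.004); print("tray z",np.median(W[t][:,2]))
```

```text
** On entry to DLASCL parameter number  4 had an illegal value
 ** On entry to DLASCL parameter number  4 had an illegal valueTraceback (most recent call last):
  File "<stdin>", line 5, in <module>
    x, resids, rank, s = _umath_linalg.lstsq(a, b, rcond,
                         ~~~~~~~~~~~~~~~~~~~^^^^^^^^^^^^^
                                             signature=signature)
                                             ^^^^^^^^^^^^^^^^^^^^
    raise LinAlgError("SVD did not converge in Linear Least Squares")
numpy.linalg.LinAlgError: SVD did not converge in Linear Least Squares
```

```bash
cat > seat.py <<'E'
from rect import *
def seat(fn,u0,v0,u1,v1,thr=45):
    C=pickle.load(open(f"pics/{fn}.pkl","rb")); d=np.load(f"pics/{fn}.npy"); W=cloud(C,d); im=cv2.imread(f"pics/{fn}.png").max(2)
    m=np.zeros_like(im); m[v0:v1,u0:u1]=im[v0:v1,u0:u1]<thr
    m=cv2.erode(m,np.ones((9,9)))>0; m&=np.isfinite(W[...,2])
    P=W[m]; A=np.c_[P[:,:2]-P[:,:2].mean(0),np.ones(len(P))]; k=np.linalg.lstsq(A,P[:,2],rcond=None)[0]
    t=(abs(W[...,2]-.026)<.004)
    print("slopes",k[:2].round(3),"z",k[2].round(4),"c",P[:,:2].mean(0).round(4),len(P),"tray z",np.nanmedian(W[t][:,2]).round(4))
E
python3 - <<'E'
from seat import *
seat("w11",215,150,290,225)
E
```

```text
slopes [-0.001  0.003] z 0.0369 c [0.5885 0.1021] 2064 tray z 0.0248
```

```bash
python3 -m creep '1 -1.5 -1 5.3 0 0 0;1 -1.5 -1 5.3 0 0 0;1 -1 -1 5.3 0 0 0;1 -1 -1 5.3 0 0 0;1 -1 -1 5.3 0 0 0;1 0 -1 1 0 0 0;1 0 0 0 0 0 0;1 0 0 0 0 0 0'
python3 - <<'E'
from rect import *
st(); C,im,d=shot("wrist","w12")
r=rectify("w12",.40,-.42,.70,-.16,.02,2.6)
cv2.imwrite("pics/w12r.png",r); print(r.shape)
E
```

```text
time_s: 16.8
eef_pos: [0.5277, -0.1776, 0.1935]
eef_rot: [0.499, 0.49, 0.514, -0.497]
wrist_force: [0.1, 0.8, 1.2]
opening: 1.0
t 16.8 p [ 0.5277 -0.1776  0.1935] yaw 1.5 tilt [-0.023  0.007 -1.   ] q [-0.53  0.19  1.67 -0.01  1.3  -0.56] F [0.1 0.8 1.2] op 1.0
(676, 779, 3)
```

View pics/w12r.png

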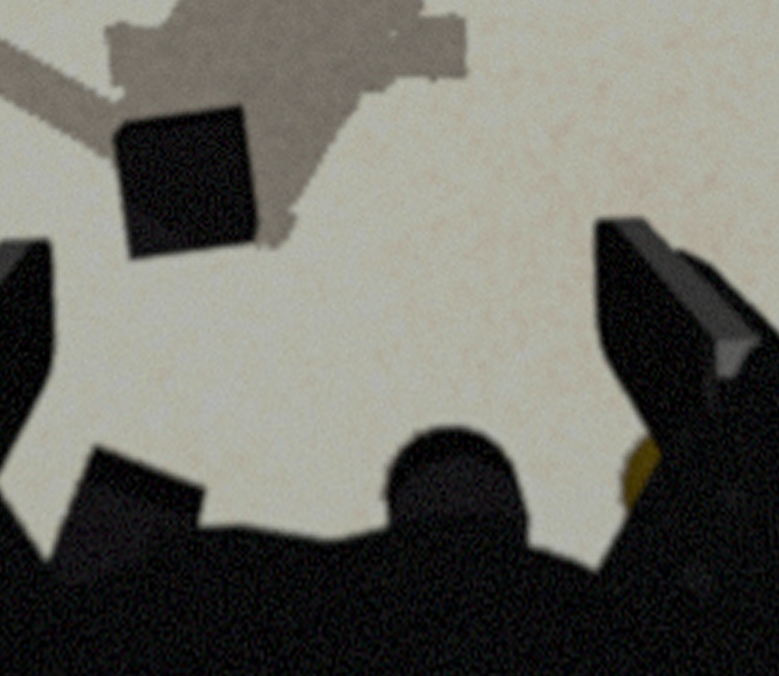

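```bash
python3 -c "
from h import *
plan([.4713,-.2312,.09],np.radians(7.5))"
```

```text
delta cm [10.42 -5.54  5.32] rotvec [-0.104 -0.009  0.022] rows>= 2.07
```

```bash
python3 -m creep '1 2.6 -1.4 1.4 0 0 0;1 2.6 -1.4 1.3 0 0 0;1 2.6 -1.4 1.3 0 0 0;1 2.6 -1.4 1.3 -.1 -.01 .02;1 0 0 0 0 0 0;1 0 0 0 0 0 0'
python3 - <<'E'
from rect import *
st(); C,im,d=shot("wrist","w13")
r=rectify("w13",.41,-.29,.54,-.17,.02,4.5)
cv2.imwrite("pics/w13r.png",r); print(r.shape)
E
```

```text
time_s: 17.6
eef_pos: [0.4736, -0.2242, 0.0874]
eef_rot: [0.534, 0.464, 0.534, -0.464]
wrist_force: [0.3, -0.2, -0.5]
opening: 1.001
t 17.6 p [ 0.4736 -0.2242  0.0874] yaw 8.1 tilt [-0.  0. -1.] q [-0.67  0.25  1.85  0.    1.05 -0.81] F [ 0.3 -0.2 -0.5] op 1.001
(539, 585, 3)
```

View pics/w13r.png

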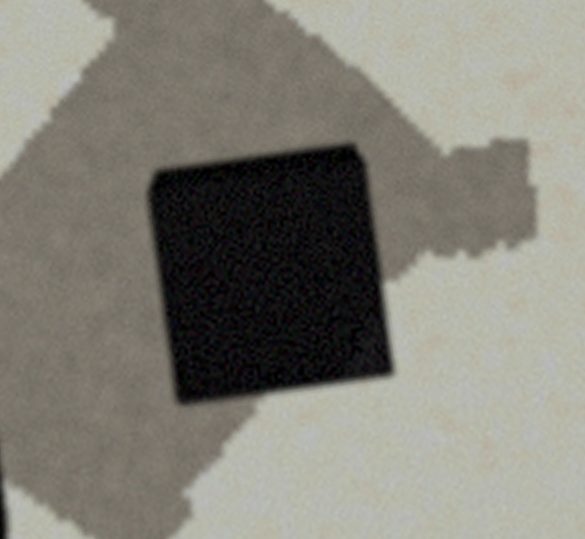

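```bash
python3 -c "
from h import *
plan([.4704,-.232,.0055],np.radians(7.9))"
```

```text
delta cm [ 8.19 -0.41  0.74] rotvec [ 0.003 -0.001  0.   ] rows>= 1.32
```

```bash
python3 -m creep '1 0 -.41 .74 0.003 0 0;1 2.4 0 0 0 0 0;1 2.4 0 0 0 0 0;1 2.4 0 0 0 0 0;1 0 0 0 0 0 0;1 0 0 0 0 0 0'
python3 -c "
from h import *
st();plan([.4704,-.232,.0055],np.radians(7.9))"
```

```text
time_s: 18.4
eef_pos: [0.4768, -0.2361, 0.0202]
eef_rot: [0.538, 0.464, 0.529, -0.464]
wrist_force: [-0.1, 0.1, 0.4]
opening: 1.004
t 18.4 p [ 0.4768 -0.2361  0.0202] yaw 7.9 tilt [ 0.01  -0.008 -1.   ] q [-0.68  0.37  1.85  0.    0.9  -0.82] F [-0.1  0.1  0.4] op 1.004
delta cm [ 1.46 -0.59 -0.51] rotvec [ 0.     0.009 -0.008] rows>= 0.27
```

```bash
python3 -m creep '1 1.4 -.6 -.5 0 .009 -.008;1 0 0 0 0 0 0;1 0 0 0 0 0 0'
python3 -c "
from h import *
st();plan([.4704,-.232,.0055],np.radians(7.9))"
```

```text
time_s: 18.77
eef_pos: [0.4712, -0.2328, 0.0074]
eef_rot: [0.534, 0.464, 0.532, -0.464]
wrist_force: [0.0, 0.7, 0.3]
opening: 0.997
t 18.77 p [ 0.4712 -0.2328  0.0074] yaw 7.9 tilt [ 0.002 -0.002 -1.   ] q [-0.69  0.39  1.87  0.    0.88 -0.82] F [0.  0.7 0.3] op 0.997
delta cm [ 0.18 -0.07 -0.09] rotvec [ 0.     0.002 -0.002] rows>= 0.03
```

```bash
python3 -m creep '1 .18 -.07 -.09 0 0 0;.4 0 0 0 0 0 0;.4 0 0 0 0 0 0;.4 0 0 0 0 0 0;.4 0 0 0 0 0 0;.4 0 0 0 0 0 0'
python3 -c "
from h import *
st();shot('wrist','w14')"
```

```text
time_s: 19.52
eef_pos: [0.471, -0.2325, 0.0064]
eef_rot: [0.535, 0.464, 0.532, -0.464]
wrist_force: [-0.5, 1.0, 0.5]
opening: 0.562
t 19.52 p [ 0.471  -0.2325  0.0064] yaw 7.9 tilt [ 0.004 -0.003 -1.   ] q [-0.68  0.39  1.87  0.    0.88 -0.82] F [-0.5  1.   0.5] op 0.562
```

View pics/w14.png

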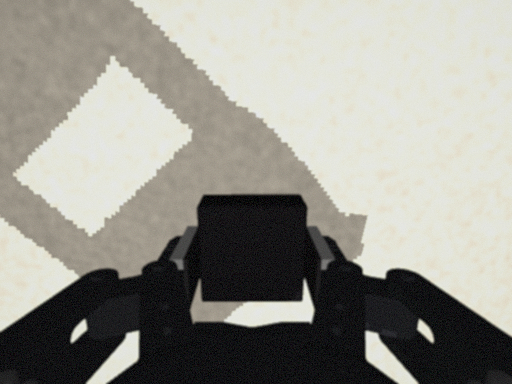

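```bash
python3 -m creep '.4 -3 0 0 0 0 0;.4 -4 0 0 0 0 0;.4 -4 0 0 -.06 0 0;.4 0 0 0 -.055 0 0;.4 0 0 0 0 0 0'
python3 -c "
from h import *
st();plan([.5028,.0996,.11],np.radians(1.3))"
```

```text
time_s: 20.2
eef_pos: [0.4692, -0.2311, 0.118]
eef_rot: [0.56, 0.432, 0.559, -0.432]
wrist_force: [0.5, -0.7, -0.4]
opening: 0.56
t 20.2 p [ 0.4692 -0.2311  0.118 ] yaw 14.7 tilt [ 0.001 -0.    -1.   ] q [-0.69  0.2   1.83  0.    1.11 -0.94] F [ 0.5 -0.7 -0.4] op 0.56
delta cm [  0.79  11.62 -31.15] rotvec [ 0.233  0.    -0.001] rows>= 5.32
```

```bash
python3 -m creep '.4 0 0 0 .117 0 0;.4 0 0 0 .116 0 0;.4 0 .5 -4.8 0 0 0;.4 0 .5 -4.8 0 0 0;.4 0 .5 -4.8 0 0 0;.4 0 .5 -4.8 0 0 0;.4 0 .5 -4.8 0 0 0;.4 0 .3 -4.8 0 0 0;.4 0 0 -3.5 0 0 0;.4 0 0 0 0 0 0'
python3 -m creep '.4 0 0 0 0 0 0'
python3 -c "
from h import *
st();plan([.5028,.0996,.05],np.radians(1.3));shot('wrist','w15')"
```

```text
time_s: 21.45
eef_pos: [0.4916, 0.102, 0.1117]
eef_rot: [0.496, 0.499, 0.503, -0.502]
wrist_force: [-0.9, -0.9, -0.6]
opening: 0.568
time_s: 21.58
eef_pos: [0.4912, 0.1018, 0.1111]
eef_rot: [0.496, 0.499, 0.503, -0.502]
wrist_force: [0.2, -0.6, -0.3]
opening: 0.567
t 21.57 p [0.4912 0.1018 0.1111] yaw -0.1 tilt [-0.01   0.003 -1.   ] q [-0.03  0.17  1.88  0.    1.1  -0.03] F [ 0.2 -0.6 -0.3] op 0.567
delta cm [6.09 1.22 0.23] rotvec [-0.025 -0.003  0.01 ] rows>= 1.0
```

View pics/w15.png

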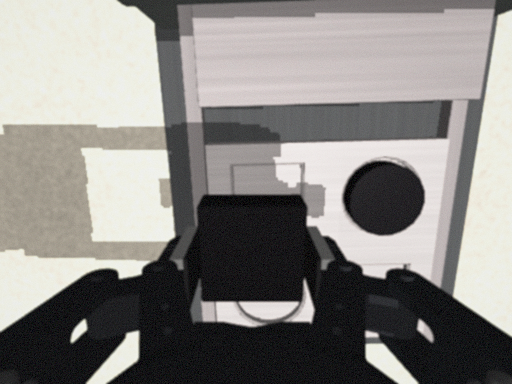

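```bash
python3 -m creep '.4 2.7 .6 0 -.025 0 .01;.4 2.7 .6 0 0 0 0;.4 0 0 0 0 0 0;.4 0 0 0 0 0 0'
python3 -c "
from rect import *
st();plan([.5028,.0996,.037],np.radians(1.3));shot('wrist','w16')
cv2.imwrite('pics/w16r.png',rectify('w16',.44,.04,.60,.18,.026,4.2))
"
```

```text
time_s: 22.12
eef_pos: [0.5044, 0.0976, 0.0568]
eef_rot: [0.504, 0.497, 0.504, -0.495]
wrist_force: [-0.3, 0.0, -0.0]
opening: 0.568
t 22.12 p [0.5044 0.0976 0.0568] yaw 0.9 tilt [ 0.001  0.002 -1.   ] q [-0.04  0.28  1.88  0.    0.98 -0.06] F [-0.3  0.  -0. ] op 0.568
delta cm [ 1.98 -0.16 -0.2 ] rotvec [-0.007 -0.002 -0.001] rows>= 0.32
```

View pics/w16r.png

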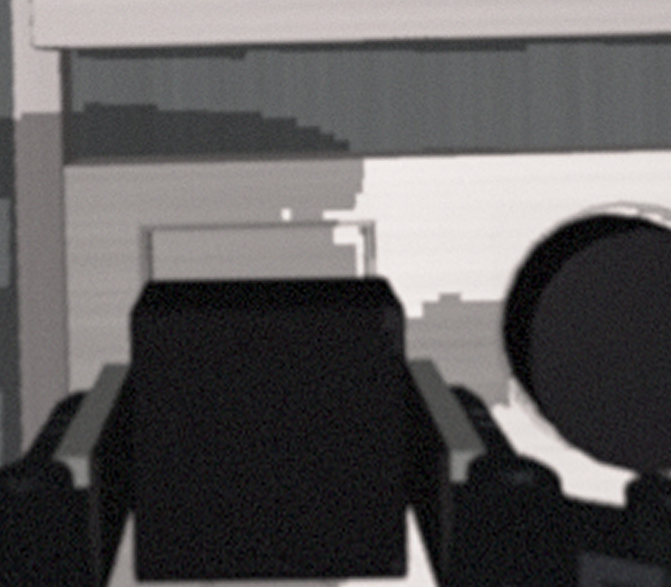

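```bash
python3 -m creep '.4 1.6 -.16 -.2 -.007 -.002 0;.4 0 0 0 0 0 0;.4 0 0 0 0 0 0'
python3 -c "
from rect import *
st();plan([.5026,.0995,.028],np.radians(1.3))"
```

```text
time_s: 22.55
eef_pos: [0.5034, 0.0996, 0.0414]
eef_rot: [0.507, 0.495, 0.505, -0.493]
wrist_force: [0.5, -0.4, 0.1]
opening: 0.569
t 22.55 p [0.5034 0.0996 0.0414] yaw 1.3 tilt [ 0.004  0.    -1.   ] q [-0.04  0.31  1.89  0.    0.94 -0.06] F [ 0.5 -0.4  0.1] op 0.569
delta cm [ 1.34 -0.09  0.01] rotvec [ 0.001 -0.    -0.004] rows>= 0.21
```

```bash
python3 -m creep '.4 .6 -.1 0 0 0 -.004;.4 .5 0 0 0 0 0;.4 0 0 0 0 0 0'
python3 -m creep '.4 .4 0 0 0 0 0;.4 0 0 0 0 0 0'
python3 -c "
from h import *
st();plan([.5026,.0995,.0243],np.radians(1.3))"
```

```text
time_s: 22.92
eef_pos: [0.5025, 0.0997, 0.0299]
eef_rot: [0.506, 0.494, 0.506, -0.494]
wrist_force: [-0.1, -0.7, -0.2]
opening: 0.567
time_s: 23.18
eef_pos: [0.5026, 0.0998, 0.0256]
eef_rot: [0.506, 0.494, 0.506, -0.494]
wrist_force: [0.3, 0.0, -0.5]
opening: 0.569
t 23.18 p [0.5026 0.0998 0.0256] yaw 1.4 tilt [ 0.  0. -1.] q [-0.04  0.34  1.89  0.    0.91 -0.06] F [ 0.3  0.  -0.5] op 0.569
delta cm [0.13 0.   0.03] rotvec [ 0.001 -0.    -0.   ] rows>= 0.02
```

```bash
python3 -m creep '.4 .12 0 0 0 0 0;.8 0 0 0 0 0 0;.8 0 0 0 0 0 0;.8 0 0 0 0 0 0;.8 -3 0 0 0 0 0;1 -5 0 0 0 0 0;1 -4 0 0 0 0 0;1 0 0 0 0 0 0'
python3 - <<'E'
from rect import *
st(); C,im,d=shot("wrist","w17")
E
```

```text
time_s: 24.18
eef_pos: [0.5026, 0.0997, 0.1479]
eef_rot: [0.506, 0.494, 0.506, -0.494]
wrist_force: [0.4, 0.1, -0.4]
opening: 0.999
t 24.18 p [0.5026 0.0997 0.1479] yaw 1.4 tilt [-0.  0. -1.] q [-0.04  0.14  1.84  0.    1.17 -0.06] F [ 0.4  0.1 -0.4] op 0.999
```

View pics/w17.png

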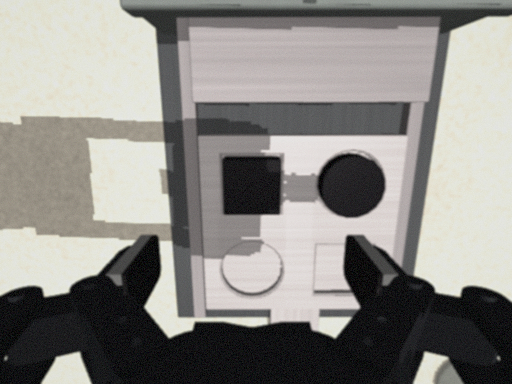

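Run:
```python
from seat import *
seat("w17",215,150,288,222); seat("w17",314,150,390,222)
plan([.52,-.26,.20],np.radians(1.3))
```

```text
slopes [0.001 0.002] z 0.0369 c [0.5    0.0996] 2133 tray z 0.0248
slopes [-0.005  0.   ] z 0.0369 c [0.5946 0.093 ] 485 tray z 0.0248
delta cm [-5.41  1.01 36.  ] rotvec [ 0.001 -0.     0.004] rows>= 5.83
```

```bash
python3 -m creep '1 -1.4 .1 5.2 0 0 0;1 -1.4 .1 5.2 0 0 0;1 -1.4 .1 5.2 0 0 0;1 -1.2 .1 5.2 0 0 0;1 0 .1 5.2 0 0 0;1 0 .1 5.2 0 0 0;1 0 .1 4.8 0 0 0;1 0 0 0 0 0 0;1 0 0 0 0 0 0'
python3 - <<'E'
from rect import *
st(); C,im,d=shot("wrist","w18")
r=rectify("w18",.38,-.48,.70,-.24,.02,2.4)
cv2.imwrite("pics/w18r.png",r); print(r.shape)
E
```

```text
time_s: 25.35
eef_pos: [0.5106, -0.2671, 0.1848]
eef_rot: [0.498, 0.491, 0.515, -0.496]
wrist_force: [0.6, -0.4, 0.9]
opening: 1.001
t 25.35 p [ 0.5106 -0.2671  0.1848] yaw 1.5 tilt [-0.023  0.011 -1.   ] q [-0.68  0.25  1.63 -0.01  1.29 -0.71] F [ 0.6 -0.4  0.9] op 1.001
(576, 767, 3)
```

View pics/w18r.png

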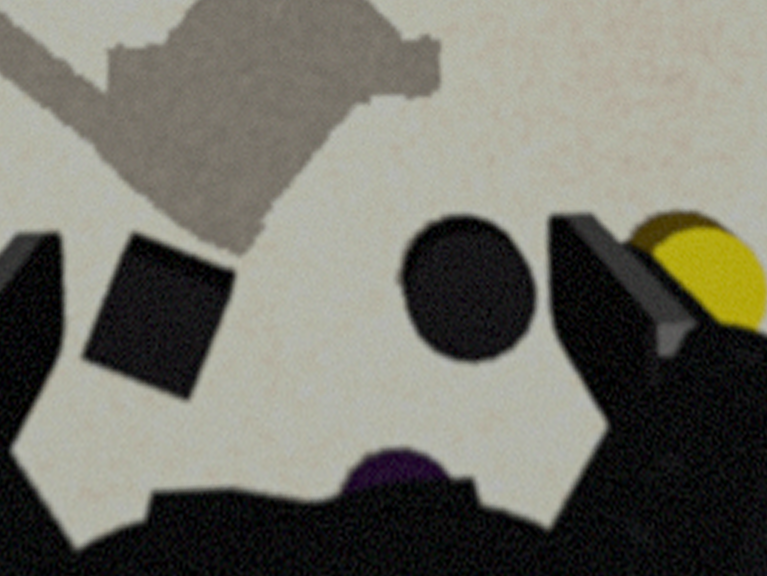

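View pics/w18.png

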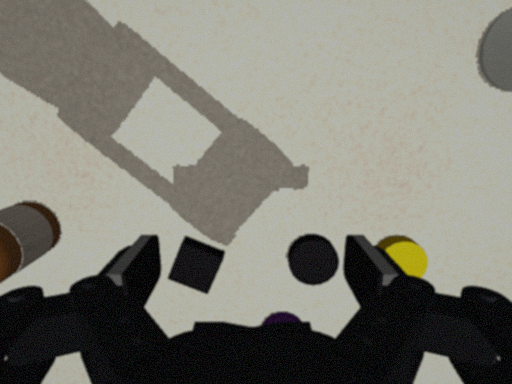

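```bash
python3 -c "
from h import *
plan([.5754,-.3629,.09],np.radians(1.3))"
```

```text
delta cm [9.22 6.44 9.87] rotvec [ 0.004 -0.012  0.023] rows>= 2.39
```

```bash
python3 -m creep '1 2.3 1.6 2.5 .004 -.012 .023;1 2.3 1.6 2.5 0 0 0;1 2.3 1.6 2.4 0 0 0;1 2.3 1.6 2.4 0 0 0;1 0 0 0 0 0 0;1 0 0 0 0 0 0'
python3 - <<'E'
from rect import *
st(); C,im,d=shot("wrist","w19")
r=rectify("w19",.51,-.43,.64,-.31,.02,4.5)
cv2.imwrite("pics/w19r.png",r); print(r.shape)
E
```

```text
time_s: 26.15
eef_pos: [0.5799, -0.3551, 0.0883]
eef_rot: [0.507, 0.492, 0.509, -0.491]
wrist_force: [-0.6, -0.4, 0.0]
opening: 1.0
t 26.15 p [ 0.5799 -0.3551  0.0883] yaw 1.9 tilt [-0.001  0.003 -1.   ] q [-0.72  0.55  1.42  0.    1.17 -0.76] F [-0.6 -0.4  0. ] op 1.0
(540, 585, 3)
```

View pics/w19r.png

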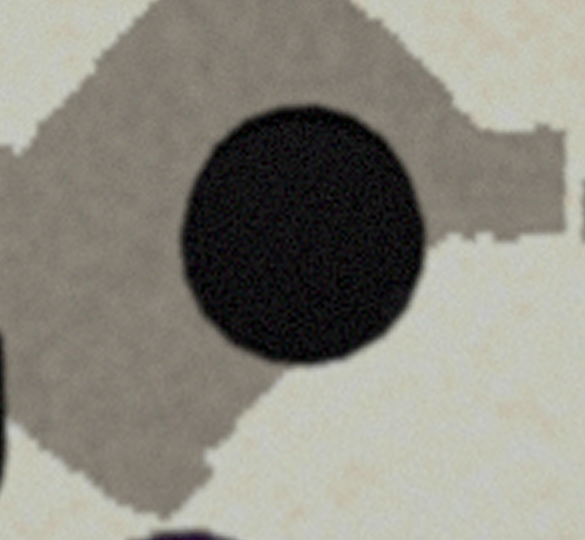

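```bash
python3 -m creep '1 0 -.3 .8 .01 0 0;1 2.6 0 0 0 0 0;1 2.6 -.2 -.2 0 0 0;1 2.6 -.2 -.2 0 0 0;1 0 0 0 0 0 0;1 0 0 0 0 0 0'
python3 -c "
from h import *
st();plan([.5774,-.363,.0058],np.radians(1.3))"
```

```text
time_s: 26.95
eef_pos: [0.5751, -0.3616, 0.0175]
eef_rot: [0.509, 0.494, 0.502, -0.494]
wrist_force: [-0.2, -0.5, 0.2]
opening: 1.002
t 26.95 p [ 0.5751 -0.3616  0.0175] yaw 1.3 tilt [ 0.007 -0.006 -1.   ] q [-0.74  0.64  1.45  0.    1.04 -0.76] F [-0.2 -0.5  0.2] op 1.002
delta cm [1.18 0.22 0.13] rotvec [ 0.     0.006 -0.007] rows>= 0.19
```

```bash
python3 -m creep '1 1.2 .22 .13 0 .006 -.007;1 0 0 0 0 0 0;1 0 0 0 0 0 0'
python3 -c "
from h import *
st();plan([.5774,-.363,.0058],np.radians(1.3))"
```

```text
time_s: 27.32
eef_pos: [0.5792, -0.3647, 0.008]
eef_rot: [0.507, 0.494, 0.504, -0.494]
wrist_force: [-0.3, -1.0, 0.3]
opening: 1.002
t 27.32 p [ 0.5792 -0.3647  0.008 ] yaw 1.3 tilt [ 0.003 -0.003 -1.   ] q [-0.73  0.66  1.43 -0.    1.04 -0.76] F [-0.3 -1.   0.3] op 1.002
delta cm [ 0.22 -0.18 -0.17] rotvec [ 0.     0.003 -0.003] rows>= 0.05
```

```bash
python3 -m creep '1 .22 -.18 -.17 0 .003 -.003;1 0 0 0 0 0 0;.4 0 0 0 0 0 0;.4 0 0 0 0 0 0;.4 0 0 0 0 0 0;.4 0 0 0 0 0 0;.4 0 0 0 0 0 0'
python3 -c "
from h import *
st();shot('wrist','w20')"
```

```text
time_s: 28.2
eef_pos: [0.5776, -0.3631, 0.0068]
eef_rot: [0.506, 0.494, 0.505, -0.494]
wrist_force: [0.6, -0.4, 0.8]
opening: 0.625
t 28.2 p [ 0.5776 -0.3631  0.0068] yaw 1.3 tilt [ 0.001 -0.001 -1.   ] q [-0.73  0.66  1.43  0.    1.04 -0.76] F [ 0.6 -0.4  0.8] op 0.625
```

View pics/w20.png

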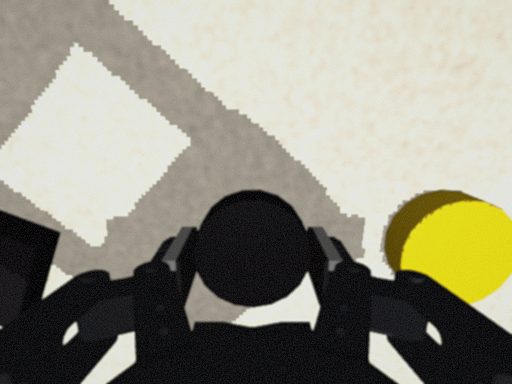

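```bash
python3 -m creep '.4 -3 0 0 0 0 0;.4 -4 0 0 0 0 0;.4 -5 0 0 0 0 0;.4 0 0 0 0 0 0'
python3 -c "
from h import *
st();plan([.5048,.0147,.12],np.radians(1.3))"
```

```text
time_s: 28.75
eef_pos: [0.5766, -0.3624, 0.1281]
eef_rot: [0.505, 0.494, 0.507, -0.494]
wrist_force: [0.6, -0.3, -0.6]
opening: 0.625
t 28.75 p [ 0.5766 -0.3624  0.1281] yaw 1.3 tilt [-0.002  0.002 -1.   ] q [-0.73  0.51  1.4   0.    1.24 -0.76] F [ 0.6 -0.3 -0.6] op 0.625
delta cm [  0.9   -6.32 -37.86] rotvec [ 0.    -0.002  0.002] rows>= 6.14
```

```bash
python3 -m creep '.4 0 -.7 -4.8 0 0 0;.4 0 -.7 -4.8 0 0 0;.4 0 -.7 -4.8 0 0 0;.4 0 -.7 -4.8 0 0 0;.4 0 -.7 -4.8 0 0 0;.4 0 -.7 -4.8 0 0 0;.4 0 -.7 -4.8 0 0 0;.4 0 -.7 -3.5 0 0 0;.4 0 0 0 0 0 0;.4 0 0 0 0 0 0'
python3 -c "
from h import *
st();plan([.5048,.0147,.055],np.radians(1.3));shot('wrist','w21')"
```

```text
time_s: 30.0
eef_pos: [0.5039, 0.0194, 0.1198]
eef_rot: [0.5, 0.493, 0.51, -0.497]
wrist_force: [-0.2, 0.1, -1.4]
opening: 0.626
t 30.0 p [0.5039 0.0194 0.1198] yaw 1.2 tilt [-0.014  0.007 -1.   ] q [-0.2   0.17  1.87  0.    1.12 -0.22] F [-0.2  0.1 -1.4] op 0.626
delta cm [6.48 0.17 0.52] rotvec [-0.002 -0.007  0.014] rows>= 1.04
```

View pics/w21.png

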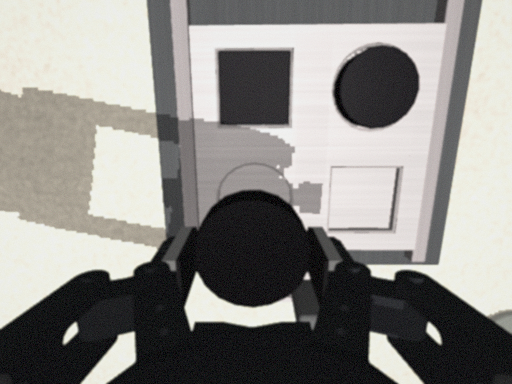

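```bash
python3 -m creep '.4 3 .1 .3 0 -.007 .014;.4 3 0 0 0 0 0;.4 0 0 0 0 0 0;.4 0 0 0 0 0 0'
python3 -c "
from rect import *
st();plan([.5048,.0147,.04],np.radians(1.3));shot('wrist','w22')
cv2.imwrite('pics/w22r.png',rectify('w22',.44,-.04,.60,.10,.026,4.2))
"
```

```text
time_s: 30.55
eef_pos: [0.5068, 0.0119, 0.0594]
eef_rot: [0.505, 0.497, 0.503, -0.496]
wrist_force: [-0.4, -0.9, -0.7]
opening: 0.625
t 30.55 p [0.5068 0.0119 0.0594] yaw 0.8 tilt [ 0.003 -0.001 -1.   ] q [-0.21  0.26  1.9  -0.    0.97 -0.22] F [-0.4 -0.9 -0.7] op 0.625
delta cm [ 1.94 -0.2  -0.29] rotvec [-0.008  0.001 -0.003] rows>= 0.32
```

View pics/w22r.png

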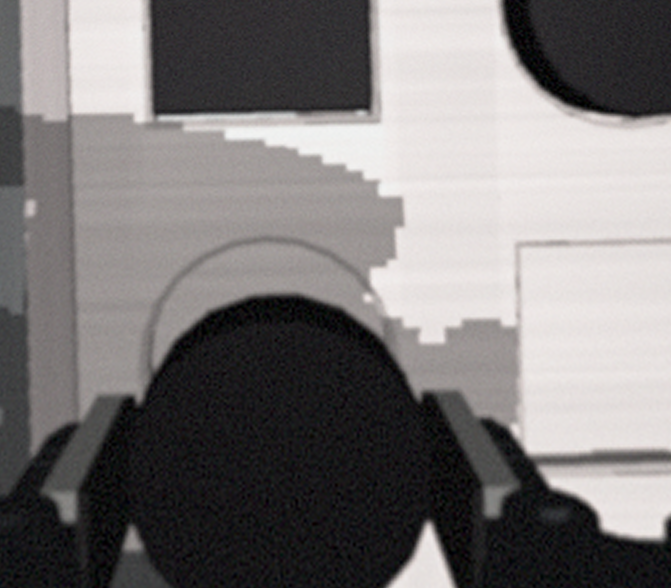

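```bash
python3 -m creep '.4 1.5 -.22 -.24 -.008 0 -.003;.4 0 0 0 0 0 0;.4 0 0 0 0 0 0'
python3 -c "
from rect import *
st();plan([.5045,.0143,.028],np.radians(1.3))"
```

```text
time_s: 30.98
eef_pos: [0.5058, 0.014, 0.0452]
eef_rot: [0.507, 0.494, 0.505, -0.494]
wrist_force: [-0.2, 0.1, -0.9]
opening: 0.626
t 30.98 p [0.5058 0.014  0.0452] yaw 1.3 tilt [ 0.003 -0.002 -1.   ] q [-0.21  0.29  1.91 -0.    0.94 -0.23] F [-0.2  0.1 -0.9] op 0.626
delta cm [ 1.72 -0.13 -0.03] rotvec [ 0.001  0.002 -0.003] rows>= 0.28
```

```bash
python3 -m creep '.4 .8 -.14 -.03 0 .002 -.003;.4 0 0 0 0 0 0;.4 0 0 0 0 0 0'
python3 -m creep '.4 .5 0 0 0 0 0;.4 .5 0 0 0 0 0;.4 0 0 0 0 0 0'
python3 -c "
from h import *
st();plan([.5045,.0143,.0248],np.radians(1.3))"
```

```text
time_s: 31.35
eef_pos: [0.5046, 0.0144, 0.037]
eef_rot: [0.506, 0.494, 0.506, -0.494]
wrist_force: [-0.1, 0.4, -0.5]
opening: 0.62
time_s: 31.72
eef_pos: [0.5046, 0.0144, 0.0263]
eef_rot: [0.506, 0.494, 0.506, -0.494]
wrist_force: [-0.5, 0.8, -1.1]
opening: 0.625
t 31.73 p [0.5046 0.0144 0.0263] yaw 1.3 tilt [ 0. -0. -1.] q [-0.21  0.32  1.91 -0.    0.91 -0.23] F [-0.5  0.8 -1.1] op 0.625
delta cm [ 0.15 -0.01  0.01] rotvec [ 0.001  0.    -0.   ] rows>= 0.02
```

```bash
python3 -m creep '.4 .13 0 0 0 0 0;.85 0 0 0 0 0 0;.85 0 0 0 0 0 0;.85 0 0 0 0 0 0;.85 -3 0 0 0 0 0;1 -5 0 0 0 0 0;1 -4 0 -2 0 0 0;1 0 0 -2 0 0 0;1 0 0 0 0 0 0'
python3 - <<'E'
from rect import *
st(); C,im,d=shot("wrist","w23")
E
```

```text
time_s: 32.85
eef_pos: [0.504, 0.055, 0.1495]
eef_rot: [0.506, 0.495, 0.505, -0.494]
wrist_force: [0.7, -0.6, 0.1]
opening: 0.997
t 32.85 p [0.504  0.055  0.1495] yaw 1.3 tilt [ 0.001  0.    -1.   ] q [-0.13  0.12  1.85  0.    1.17 -0.15] F [ 0.7 -0.6  0.1] op 0.997
```

View pics/w23.png

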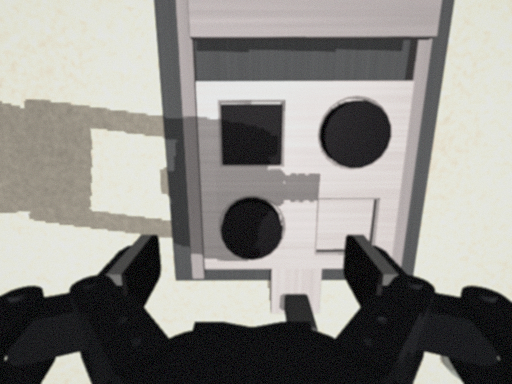

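Run:
```python
from seat import *
seat("w23",212,95,290,172); seat("w23",316,95,396,172);seat("w23",214,190,290,262)
plan([.47,-.29,.20],np.radians(1.3))
```

```text
slopes [0.001 0.001] z 0.0369 c [0.4986 0.0906] 1289 tray z 0.0248
slopes [-0.143  0.016] z 0.0368 c [0.6019 0.0906] 79 tray z 0.0248
slopes [0.    0.003] z 0.0369 c [0.502  0.0156] 1696 tray z 0.0248
delta cm [-5.03 -4.2  34.35] rotvec [-0.     0.    -0.002] rows>= 5.6
```

```bash
python3 -m creep '1 -1.2 -.6 5.2 0 0 0;1 -1.2 -.6 5.2 0 0 0;1 -1.2 -.6 5.2 0 0 0;1 -1.2 -.6 5.2 0 0 0;1 0 -.6 5.2 0 0 0;1 0 -.6 5.2 0 0 0;1 0 -.6 4.0 0 0 0;1 0 0 0 0 0 0'
python3 -c "
from rect import *
st();plan([.4458,-.374,.10],np.radians(-22.3))"
```

```text
time_s: 33.9
eef_pos: [0.4645, -0.3145, 0.1935]
eef_rot: [0.503, 0.494, 0.507, -0.496]
wrist_force: [-0.4, 0.0, 0.1]
opening: 1.003
t 33.9 p [ 0.4645 -0.3145  0.1935] yaw 1.2 tilt [-0.006  0.001 -1.   ] q [-0.8   0.19  1.68 -0.    1.28 -0.83] F [-0.4  0.   0.1] op 1.003
delta cm [ 9.35 -1.94  5.92] rotvec [ 0.41  -0.     0.006] rows>= 2.2
```

```bash
python3 -m creep '1 2.3 -.5 1.5 0 0 0;1 2.3 -.5 1.5 0 0 0;1 2.3 -.5 1.5 0 0 0;1 2.3 -.5 1.4 0 0 0;1 0 0 0 .15 0 0;1 0 0 0 .15 0 0;1 0 0 0 .11 0 0;1 0 0 0 0 0 0; 1 0 0 0 0 0 0'
python3 - <<'E'
from rect import *
st(); C,im,d=shot("wrist","w24")
r=rectify("w24",.38,-.44,.51,-.31,.02,4.5)
cv2.imwrite("pics/w24r.png",r); print(r.shape)
E
```

```text
time_s: 35.02
eef_pos: [0.4401, -0.3696, 0.0919]
eef_rot: [-0.385, -0.587, -0.398, 0.591]
wrist_force: [-0.6, -0.5, -0.9]
opening: 0.999
t 35.02 p [ 0.4401 -0.3696  0.0919] yaw -22.8 tilt [-0.014  0.013 -1.   ] q [-0.9   0.35  1.7  -0.    1.11 -0.5 ] F [-0.6 -0.5 -0.9] op 0.999
(585, 585, 3)
```

View pics/w24r.png

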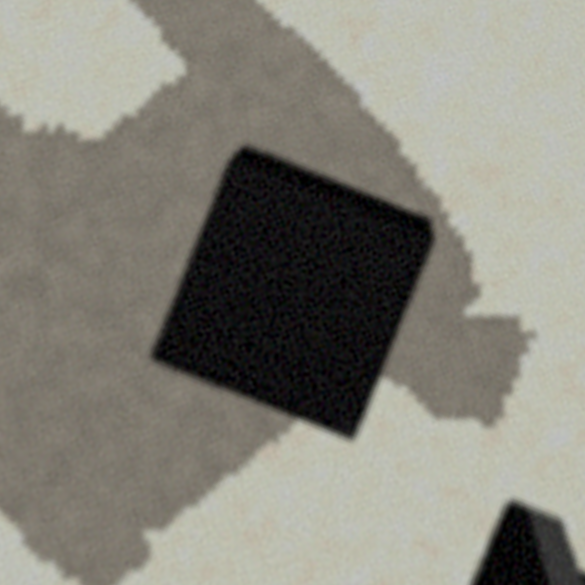

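```bash
python3 -c "
from h import *
plan([.4456,-.376,.025],np.radians(-22.6))"
```

```text
delta cm [6.68 0.87 0.43] rotvec [-0.003 -0.006  0.018] rows>= 1.08
```

```bash
python3 -m creep '1 0 .87 .45 0 -.006 .018;1 3 0 0 0 0 0;1 3 0 0 0 0 0;1 1 0 0 0 0 0;1 0 0 0 0 0 0;1 0 0 0 0 0 0'
python3 -c "
from h import *
st();plan([.4456,-.376,.006],np.radians(-22.6))"
```

```text
time_s: 35.83
eef_pos: [0.4497, -0.3808, 0.0229]
eef_rot: [0.396, 0.589, 0.389, -0.588]
wrist_force: [0.4, 0.3, 0.2]
opening: 0.999
t 35.83 p [ 0.4497 -0.3808  0.0229] yaw -22.6 tilt [ 0.007 -0.007 -1.   ] q [-0.9   0.47  1.7   0.    0.96 -0.51] F [0.4 0.3 0.2] op 0.999
delta cm [ 1.68 -0.58 -0.29] rotvec [ 0.001  0.004 -0.009] rows>= 0.29
```

```bash
python3 -m creep '1 1.65 -.58 -.29 0 .004 -.009;1 0 0 0 0 0 0;1 0 0 0 0 0 0'
python3 -c "
from h import *
st();plan([.4456,-.376,.006],np.radians(-22.6))"
```

```text
time_s: 36.2
eef_pos: [0.4461, -0.3767, 0.007]
eef_rot: [0.393, 0.588, 0.392, -0.588]
wrist_force: [0.2, -0.1, 0.7]
opening: 1.0
t 36.2 p [ 0.4461 -0.3767  0.007 ] yaw -22.5 tilt [ 0.001 -0.002 -1.   ] q [-0.9   0.49  1.71 -0.    0.94 -0.51] F [ 0.2 -0.1  0.7] op 1.0
delta cm [ 0.1  -0.08 -0.04] rotvec [ 0.001  0.001 -0.002] rows>= 0.02
```

```bash
python3 -m creep '1 .05 -.08 -.04 0 0 0;.4 0 0 0 0 0 0;.4 0 0 0 0 0 0;.4 0 0 0 0 0 0;.4 0 0 0 0 0 0;.4 0 0 0 0 0 0'
python3 -c "
from h import *
st();shot('wrist','w25')"
python3 -m creep '.4 -3 0 0 0 0 0;.4 -4 0 0 0 0 0;.4 -5 0 0 0 0 0;.4 0 0 0 -.14 0 0;.4 0 0 0 -.14 0 0;.4 0 0 0 -.13 0 0;.4 0 0 0 0 0 0'
python3 -c "
from h import *
st();plan([.591,.0166,.12],np.radians(1.3))"
```

```text
time_s: 36.95
eef_pos: [0.446, -0.3767, 0.0074]
eef_rot: [0.394, 0.588, 0.391, -0.588]
wrist_force: [0.3, 0.6, 0.3]
opening: 0.56
t 36.95 p [ 0.446  -0.3767  0.0074] yaw -22.5 tilt [ 0.002 -0.003 -1.   ] q [-0.9   0.49  1.71 -0.    0.93 -0.51] F [0.3 0.6 0.3] op 0.56
time_s: 37.88
eef_pos: [0.4444, -0.3746, 0.129]
eef_rot: [0.506, 0.493, 0.507, -0.493]
wrist_force: [1.0, 0.0, -0.8]
opening: 0.568
t 37.88 p [ 0.4444 -0.3746  0.129 ] yaw 1.6 tilt [-0.001  0.001 -1.   ] q [-0.9   0.31  1.68 -0.    1.16 -0.93] F [ 1.   0.  -0.8] op 0.568
delta cm [  0.92  15.73 -38.7 ] rotvec [ 0.005 -0.001  0.001] rows>= 6.69
```

View pics/w25.png

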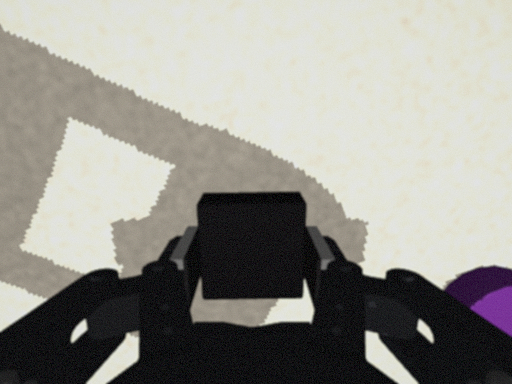

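```bash
python3 -m creep '.4 0 1.8 -4.4 0 0 0;.4 0 1.8 -4.4 0 0 0;.4 0 1.8 -4.4 0 0 0;.4 0 1.8 -4.4 0 0 0;.4 0 1.8 -4.4 0 0 0;.4 0 1.8 -4.4 0 0 0;.4 0 1.8 -4.4 0 0 0;.4 0 1.6 -4.0 0 0 0;.4 0 .8 -3.2 0 0 0;.4 0 0 0 0 0 0'
python3 -m creep '.4 0 0 0 0 0 0'
python3 -c "
from h import *
st();plan([.5915,.0167,.055],np.radians(1.3));shot('wrist','w26')"
```

```text
time_s: 39.12
eef_pos: [0.592, 0.019, 0.1265]
eef_rot: [-0.497, -0.501, -0.499, 0.502]
wrist_force: [-0.3, -0.8, -1.0]
opening: 0.567
time_s: 39.25
eef_pos: [0.5916, 0.0188, 0.1261]
eef_rot: [-0.497, -0.501, -0.499, 0.503]
wrist_force: [0.5, -0.5, -0.8]
opening: 0.566
t 39.25 p [0.5916 0.0188 0.1261] yaw -0.5 tilt [-0.004  0.001 -1.   ] q [-0.17  0.33  1.65  0.    1.17 -0.16] F [ 0.5 -0.5 -0.8] op 0.566
delta cm [7.11 0.02 0.22] rotvec [-0.031 -0.001  0.004] rows>= 1.14
```

View pics/w26.png

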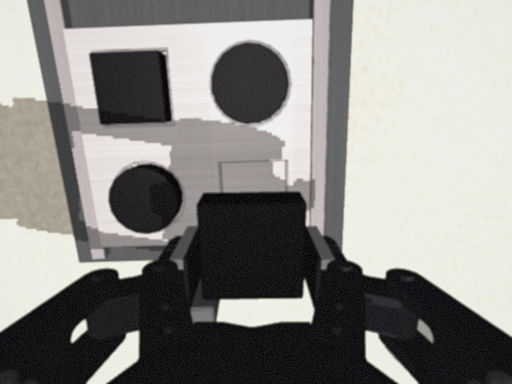

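```bash
python3 -m creep '.4 3.3 0 0 -.031 -.001 .004;.4 3.3 0 0 0 0 0;.4 0 0 0 0 0 0;.4 0 0 0 0 0 0'
python3 -c "
from rect import *
st();plan([.5915,.0165,.042],np.radians(1.3));shot('wrist','w27')
cv2.imwrite('pics/w27r.png',rectify('w27',.52,-.04,.68,.10,.026,4.2))
"
```

```text
time_s: 39.8
eef_pos: [0.5924, 0.014, 0.0607]
eef_rot: [0.505, 0.497, 0.503, -0.496]
wrist_force: [0.4, -0.8, 0.2]
opening: 0.564
t 39.8 p [0.5924 0.014  0.0607] yaw 0.8 tilt [ 0.003 -0.    -1.   ] q [-0.18  0.42  1.68  0.    1.04 -0.19] F [ 0.4 -0.8  0.2] op 0.564
delta cm [ 1.87 -0.1  -0.25] rotvec [-0.008  0.001 -0.003] rows>= 0.3
```

View pics/w27r.png

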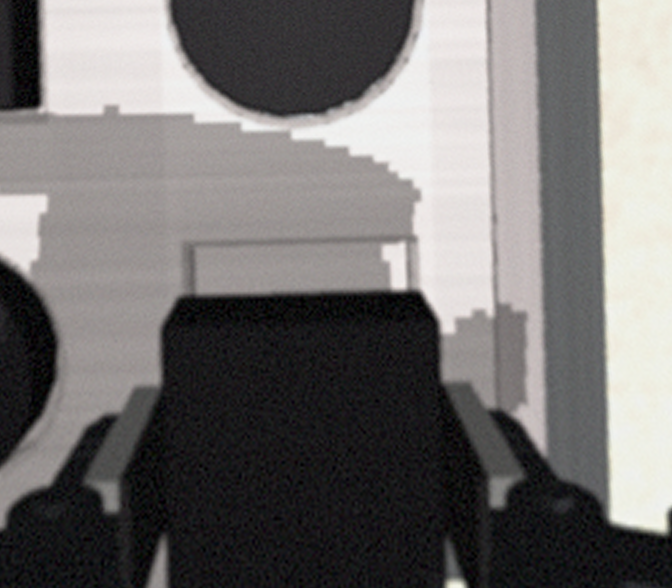

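```bash
python3 -m creep '.4 1.5 -.05 -.2 -.008 0 -.003;.4 0 0 0 0 0 0;.4 0 0 0 0 0 0'
python3 -c "
from rect import *
st();plan([.592,.016,.033],np.radians(1.3))"
```

```text
time_s: 40.22
eef_pos: [0.5934, 0.0157, 0.0472]
eef_rot: [0.507, 0.495, 0.505, -0.494]
wrist_force: [0.9, -0.6, -0.6]
opening: 0.564
t 40.23 p [0.5934 0.0157 0.0472] yaw 1.3 tilt [ 0.003 -0.001 -1.   ] q [-0.17  0.44  1.68 -0.    1.01 -0.2 ] F [ 0.9 -0.6 -0.6] op 0.564
delta cm [ 1.42 -0.14 -0.04] rotvec [ 0.     0.001 -0.003] rows>= 0.23
```

```bash
python3 -m creep '.4 .9 -.14 -.04 0 .001 -.003;.4 0 0 0 0 0 0;.4 0 0 0 0 0 0'
python3 -m creep '.4 .5 0 0 0 0 0;.4 .5 0 0 0 0 0;.4 0 0 0 0 0 0'
python3 -c "
from h import *
st();plan([.592,.016,.0257],np.radians(1.3))"
```

```text
time_s: 40.6
eef_pos: [0.5921, 0.0163, 0.0378]
eef_rot: [0.506, 0.494, 0.506, -0.494]
wrist_force: [0.1, 0.4, -0.7]
opening: 0.568
time_s: 40.98
eef_pos: [0.5921, 0.0163, 0.0271]
eef_rot: [0.506, 0.494, 0.506, -0.494]
wrist_force: [0.0, 0.5, -1.3]
opening: 0.563
t 40.98 p [0.5921 0.0163 0.0271] yaw 1.3 tilt [ 0.001 -0.    -1.   ] q [-0.17  0.47  1.69 -0.    0.98 -0.2 ] F [ 0.   0.5 -1.3] op 0.563
delta cm [ 0.14 -0.01  0.03] rotvec [ 0.001  0.    -0.001] rows>= 0.02
```

```bash
python3 -m creep '.4 .13 0 0 0 0 0;.8 0 0 0 0 0 0;.8 0 0 0 0 0 0;.8 0 0 0 0 0 0;.8 -3 0 0 0 0 0;1 -5 0 0 0 0 0;1 -4 -2 -2 0 0 0;1 0 -2 -2 0 0 0;1 0 0 0 0 0 0'
python3 - <<'E'
from rect import *
st(); C,im,d=shot("wrist","w28")
E
```

```text
time_s: 42.1
eef_pos: [0.5511, 0.0559, 0.1507]
eef_rot: [0.506, 0.495, 0.505, -0.494]
wrist_force: [-0.1, -0.1, -0.4]
opening: 0.999
t 42.1 p [0.5511 0.0559 0.1507] yaw 1.3 tilt [ 0.003 -0.    -1.   ] q [-0.11  0.22  1.74  0.    1.18 -0.14] F [-0.1 -0.1 -0.4] op 0.999
```

View pics/w28.png

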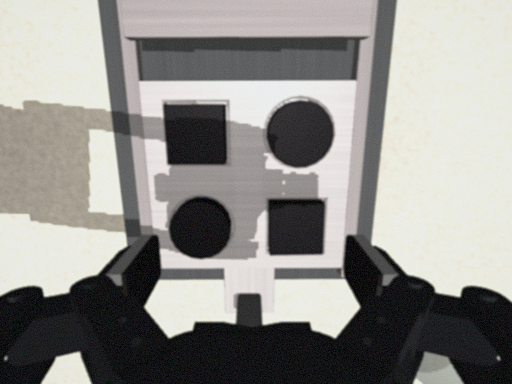

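Run:
```python
from seat import *
for b in [(158,95,234,170),(264,95,336,170),(164,190,236,262),(262,194,332,262)]: seat("w28",*b,thr=60)
C=pickle.load(open("pics/w28.pkl","rb")); d=np.load("pics/w28.npy"); W=cloud(C,d)
print(np.isfinite(W[200:250,270:322,2]).mean(), np.nanpercentile(W[205:245,275:318,2],[2,25,50,75,98]))
m=(W[...,2]>.065)&(W[...,2]<.083)&(abs(W[...,0]-.55)<.03)&(abs(W[...,1]+.07)<.03)
print("handle top",m.sum(),W[m].mean(0),W[m].min(0),W[m].max(0))
pl=(W[...,2]>.045)&(W[...,2]<.062)&(W[...,1]>.16)&(W[...,1]<.2); print("plate top",np.median(W[pl][:,2]))
plan([.5525,-.069,.14],np.radians(1.3))
```

```text
slopes [ 0.001 -0.   ] z 0.0369 c [0.503  0.0979] 2472 tray z 0.0249
slopes [-0.     0.002] z 0.0369 c [0.5906 0.0996] 2048 tray z 0.0249
slopes [ 0.001 -0.001] z 0.0369 c [0.5055 0.0161] 1993 tray z 0.0249
slopes [-0.     0.001] z 0.0369 c [0.5906 0.0188] 2075 tray z 0.0249
0.9938461538461538 [0.03556663 0.0364301  0.03686809 0.03729502 0.03826204]
handle top 118 [ 0.55050763 -0.05830107  0.0678807 ] [ 0.53850221 -0.06020671  0.06501736] [ 0.56115645 -0.05692795  0.07131857]
plate top 0.053954100380111114
delta cm [ 1.12 -0.26 12.41] rotvec [-0.001  0.001 -0.005] rows>= 1.99
```

```bash
python3 -m creep '1 0 0 4.1 0 0 0;1 0 0 4.1 0 0 0;1 0 -.1 4.1 0 0 0;1 2 0 0 0 0 0;1 0 0 0 0 0 0;1 0 0 0 0 0 0'
python3 - <<'E'
from h import *
st(); C,im,d=shot("wrist","w29"); W=cloud(C,d)
m=(W[...,2]>.068)&(W[...,2]<.083)&(abs(W[...,0]-.55)<.03)&(abs(W[...,1]+.07)<.03)
print("handle top",m.sum(),W[m].mean(0),W[m].min(0),W[m].max(0))
plan([.550,-.066,.052],np.radians(1.3))
E
```

```text
time_s: 42.9
eef_pos: [0.5576, -0.0761, 0.1303]
eef_rot: [0.507, 0.496, 0.503, -0.494]
wrist_force: [-0.3, 0.6, -0.5]
opening: 0.995
t 42.9 p [ 0.5576 -0.0761  0.1303] yaw 1.2 tilt [ 0.006 -0.002 -1.   ] q [-0.35  0.26  1.73 -0.    1.14 -0.37] F [-0.3  0.6 -0.5] op 0.995
handle top 981 [ 0.54999945 -0.06727197  0.07237862] [ 0.53801817 -0.07792074  0.06814489] [ 0.5616616  -0.0580482   0.07480069]
delta cm [ 7.81 -0.77 -1.01] rotvec [-0.002  0.002 -0.006] rows>= 1.27
```

View pics/w29.png

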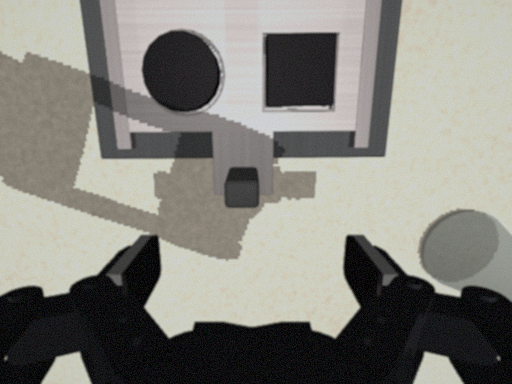

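Handle at (242,187) px, centre (0.550, −0.067). Lower over it in small steps.

```bash
python3 -m creep '1 0 -.77 -.95 0 0.002 -.006;1 2.5 0 0 0 0 0;1 2.5 0 0 0 0 0;1 2 0 0 0 0 0;1 0 0 0 0 0 0;1 0 0 0 0 0 0'
python3 - <<'E'
from h import *
st(); plan([.550,-.067,.050],np.radians(1.3))
E
```

```text
time_s: 43.7
eef_pos: [0.5502, -0.0616, 0.0627]
eef_rot: [0.508, 0.494, 0.505, -0.493]
wrist_force: [-0.0, 0.6, 0.1]
opening: 0.998
t 43.7 p [ 0.5502 -0.0616  0.0627] yaw 1.5 tilt [ 0.004 -0.001 -1.   ] q [-0.33  0.34  1.78  0.    1.01 -0.35] F [-0.   0.6  0.1] op 0.998
delta cm [ 1.27 -0.04  0.54] rotvec [ 0.004  0.001 -0.004] rows>= 0.22
```

```bash
python3 -m creep '1 1.4 -.04 .54 .004 .001 -.004;1 0 0 0 0 0 0;1 0 0 0 0 0 0';python3 -m creep '.1 0 0 0 0 0 0;.1 0 0 0 0 0 0'; python3 -m creep '.1 0 0 0 0 0 0;.1 0 0 0 0 0 0;.1 0 0 0 0 0 0'
```

```text
time_s: 44.08
eef_pos: [0.5513, -0.0676, 0.0498]
eef_rot: [0.507, 0.495, 0.504, -0.494]
wrist_force: [-0.1, -0.0, 0.1]
opening: 0.998
time_s: 44.32
eef_pos: [0.5515, -0.0678, 0.0501]
eef_rot: [0.507, 0.495, 0.504, -0.494]
wrist_force: [-0.8, -0.8, 1.7]
opening: 0.606
time_s: 44.7
eef_pos: [0.5509, -0.0678, 0.0506]
eef_rot: [0.507, 0.494, 0.505, -0.494]
wrist_force: [0.2, 0.2, -1.3]
opening: 0.271
```

```bash
python3 -m creep '.1 0 0 -1 0 0 0;.1 0 0 -2 0 0 0;.1 0 0 -2 0 0 0;.1 0 0 -2 0 0 0;.1 0 0 -2 0 0 0'; python3 -m creep '.1 0 0 -2 0 0 0;.1 0 0 -2 0 0 0;.1 0 0 -2 0 0 0;.1 0 0 -1.5 0 0 0;.1 0 0 -1 0 0 0'; python3 -c "
from h import *
st(); plan([.5465,.132,.0508],np.radians(1.3))"
```

```text
time_s: 45.32
eef_pos: [0.5486, 0.0222, 0.0506]
eef_rot: [0.507, 0.493, 0.503, -0.496]
wrist_force: [-0.6, -3.9, 1.2]
opening: 0.268
time_s: 45.95
eef_pos: [0.5462, 0.1126, 0.0506]
eef_rot: [0.509, 0.493, 0.503, -0.495]
wrist_force: [-1.6, -3.6, 2.0]
opening: 0.27
t 45.95 p [0.5462 0.1126 0.0506] yaw 1.4 tilt [ 0.003 -0.008 -1.   ] q [-0.    0.37  1.77 -0.01  0.99 -0.02] F [-1.6 -3.6  2. ] op 0.27
delta cm [-0.04  0.07 -1.94] rotvec [ 0.001  0.008 -0.002] rows>= 0.31
```

```bash
python3 -m creep '.1 0 0 -.8 0 0 0;.1 0 0 -.5 0 0 0'; python3 -m creep '.1 0 0 -.5 0 0 0';python3 -m creep '.1 0 0 -.5 0 0 0'; python3 -m creep '.1 0 0 -.5 0 0 0'
```

```text
time_s: 46.2
eef_pos: [0.5459, 0.1266, 0.0506]
eef_rot: [0.509, 0.493, 0.503, -0.495]
wrist_force: [-1.4, -3.8, 2.9]
opening: 0.273
time_s: 46.32
eef_pos: [0.5458, 0.1314, 0.0506]
eef_rot: [0.509, 0.492, 0.503, -0.496]
wrist_force: [-2.0, -23.4, 4.9]
opening: 0.265
time_s: 46.45
eef_pos: [0.5458, 0.1315, 0.0506]
eef_rot: [0.511, 0.489, 0.502, -0.498]
wrist_force: [-3.8, -39.6, 6.4]
opening: 0.265
time_s: 46.58
eef_pos: [0.5457, 0.1315, 0.0506]
eef_rot: [0.513, 0.487, 0.5, -0.5]
wrist_force: [-4.0, -24.8, 5.2]
opening: 0.264
```

```bash
python3 -m creep '.1 0 0 0 0 0 0;1 0 0 0 0 0 0;1 0 0 0 0 0 0;1 0 0 0 0 0 0;1 -3 0 0 0 0 0;1 -5 0 0 0 0 0;1 -6 0 0 0 0 0;1 -6 0 0 0 0 0;1 -2 0 0 0 0 0;1 0 0 0 0 0 0'; python3 -m creep '1 0 0 -2 0 0 0;1 0 0 -4 0 0 0;1 0 0 -4 0 0 0;1 0 0 0 0 0 0;1 0 0 0 0 0 0';python3 -c "
from h import *
st(); shot('wrist','w30');plan([.5375,.24,.30],np.radians(1.3))"
```

```text
time_s: 47.82
eef_pos: [0.5449, 0.1392, 0.2756]
eef_rot: [0.512, 0.487, 0.501, -0.5]
wrist_force: [0.1, -0.6, -1.0]
opening: 0.998
time_s: 48.45
eef_pos: [0.5379, 0.2453, 0.2638]
eef_rot: [0.509, 0.484, 0.504, -0.503]
wrist_force: [-0.8, -0.8, 0.6]
opening: 0.999
t 48.45 p [0.5379 0.2453 0.2638] yaw 1.5 tilt [-0.015 -0.024 -1.   ] q [ 0.24  0.21  1.51 -0.02  1.44  0.21] F [-0.8 -0.8  0.6] op 0.999
delta cm [-3.61 -0.11  0.59] rotvec [0.003 0.024 0.016] rows>= 0.59
```

View pics/w30.png

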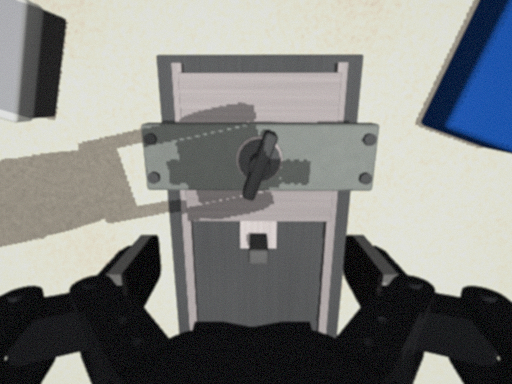

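```bash
cat > wing.py <<'E'
from h import *
def wing(W,c=(.539,.241)):
    m=(W[...,2]>.130)&(W[...,2]<.148)&(np.hypot(W[...,0]-c[0],W[...,1]-c[1])<.05)
    P=W[m]; (cx,cy),(a,b),ang=cv2.minAreaRect((P[:,:2]*1000).astype(np.float32))
    ev,E=np.linalg.eigh(np.cov(P[:,:2].T)); d=E[:,1]
    print("wing n",m.sum(),"rect c",round(cx,1),round(cy,1),"size",round(a,1),round(b,1),"mean",P.mean(0).round(4),"long-axis deg",np.degrees(np.arctan2(d[1],d[0])).round(1),"+-180")
E
python3 - <<'E'
from wing import *
import pickle
C=pickle.load(open("pics/w30.pkl","rb")); d=np.load("pics/w30.npy"); W=cloud(C,d); wing(W)
m=(W[...,2]>.045)&(W[...,2]<.062)&(W[...,1]>.15)&(W[...,1]<.2)&(abs(W[...,0]-.54)<.09); print("plate top z",np.median(W[m][:,2]),W[m][:,1].min())
m=(W[...,2]>.065)&(W[...,2]<.083)&(abs(W[...,0]-.546)<.03)&(abs(W[...,1]-.13)<.04); print("handle",W[m].mean(0))
for l,s in (("bench",(280,300,230,290)),): print(np.nanmedian(W[s[0]:s[1],s[2]:s[3],2]))
E
```

```text
wing n 1074 rect c 541.4 256.2 size 63.9 19.2 mean [0.5417 0.2576 0.139 ] long-axis deg 71.0 +-180
plate top z 0.05391223659468106 0.16834267597481856
handle [0.54469944 0.13316102 0.07191816]
0.0067920521383101895
```

```bash
python3 -m creep '1 -2 0.2 -.6 -.15 0.02 0.016;1 0 0 0 -.175 0 0;1 0 0 0 -.175 0 0;1 0 0 0 -.175 0 0;1 0 0 0 -.175 0 0;1 0 0 0 -.175 0 0;1 0 0 0 -.175 0 0;1 0 0 0 -.175 0 0;1 0 0 0 -.175 0 0;1 0 0 0 -.175 0 0'; python3 -m creep '1 0 0 0 -.175 0 0;1 0 0 0 -.175 0 0;1 0 0 0 -.175 0 0;1 0 0 0 -.175 0 0;1 0 0 0 -.175 0 0;1 0 0 0 0 0 0;1 0 0 0 0 0 0';python3 -c "
from h import *
st(); plan([.5415,.257,.20],np.radians(161))"
```

```text
time_s: 49.75
eef_pos: [0.5403, 0.2416, 0.2797]
eef_rot: [0.7, -0.079, 0.706, 0.077]
wrist_force: [-0.6, -0.2, -0.2]
opening: 0.999
time_s: 50.62
eef_pos: [0.5406, 0.2345, 0.2772]
eef_rot: [0.596, -0.373, 0.605, 0.373]
wrist_force: [-1.2, 0.5, -0.1]
opening: 1.004
t 50.62 p [0.5406 0.2345 0.2772] yaw 153.6 tilt [-0.011 -0.007 -1.   ] q [ 0.21  0.19  1.51 -0.    1.46 -2.47] F [-1.2  0.5 -0.1] op 1.004
delta cm [7.7  0.86 2.14] rotvec [-0.129 -0.01  -0.008] rows>= 1.29
```

```bash
python3 -m creep '1 0 .86 2.14 -.129 -.01 -.008;1 2.5 0 0 0 0 0;1 2.5 0 0 0 0 0;1 1.5 0 0 0 0 0;1 0 0 0 0 0 0;1 0 0 0 0 0 0';python3 -c "
from wing import *
st(); C,im,d=shot('wrist','w31');wing(cloud(C,d),(.5415,.257)); plan([.5415,.257,.15],np.radians(161))"
```

```text
time_s: 51.38
eef_pos: [0.5438, 0.2571, 0.2117]
eef_rot: [0.579, -0.408, 0.577, 0.407]
wrist_force: [-0.0, 0.1, 0.5]
opening: 0.998
t 51.38 p [0.5438 0.2571 0.2117] yaw 160.4 tilt [ 0.003  0.    -1.   ] q [ 0.24  0.25  1.56 -0.    1.32 -2.55] F [-0.   0.1  0.5] op 0.998
wing n 1498 rect c 541.8 255.0 size 63.4 19.5 mean [0.5413 0.2537 0.1392] long-axis deg 71.3 +-180
delta cm [ 6.17  0.23 -0.09] rotvec [-0.01   0.001  0.003] rows>= 0.99
```

View pics/w31.png

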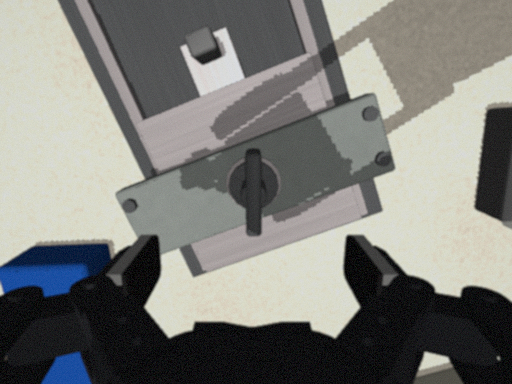

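```bash
python3 -m creep '1 0 .15 .2 -.015 .001 .003;1 2.4 0 0 0 0 0;1 2.4 0 0 0 0 0;1 2.4 0 0 0 0 0;1 0 0 0 0 0 0;1 0 0 0 0 0 0';python3 -c "
from wing import *
st(); plan([.5416,.2556,.116],np.radians(161.3))"
```

```text
time_s: 52.18
eef_pos: [0.5469, 0.2613, 0.1444]
eef_rot: [0.577, -0.414, 0.571, 0.412]
wrist_force: [-0.5, 0.2, 0.4]
opening: 0.998
t 52.17 p [0.5469 0.2613 0.1444] yaw 161.4 tilt [ 0.009  0.003 -1.   ] q [ 0.25  0.33  1.61  0.    1.19 -2.57] F [-0.5  0.2  0.4] op 0.998
delta cm [ 2.84  0.34 -0.73] rotvec [0.002 0.006 0.008] rows>= 0.47
```

```bash
python3 -m creep '1 2.7 .34 -.73 .002 .006 .008;1 0 0 0 0 0 0;1 0 0 0 0 0 0';python3 -c "
from wing import *
st(); plan([.5416,.2556,.116],np.radians(161.3))"
```

```text
time_s: 52.55
eef_pos: [0.5449, 0.2566, 0.1224]
eef_rot: [0.577, -0.413, 0.572, 0.411]
wrist_force: [0.2, 0.2, -0.5]
opening: 1.0
t 52.55 p [0.5449 0.2566 0.1224] yaw 161.3 tilt [ 0.008  0.002 -1.   ] q [ 0.24  0.35  1.63  0.    1.15 -2.57] F [ 0.2  0.2 -0.5] op 1.0
delta cm [ 0.64  0.29 -0.2 ] rotvec [0.    0.004 0.007] rows>= 0.12
```

```bash
python3 -m creep '1 .6 .29 -.2 0 .004 .007;1 0 0 0 0 0 0;.3 0 0 0 0 0 0;.3 0 0 0 0 0 0;.3 0 0 0 0 0 0';python3 -c "
from wing import *
st(); plan([.5416,.2556,.116],np.radians(161.3))"
```

```text
time_s: 53.18
eef_pos: [0.543, 0.2563, 0.1189]
eef_rot: [0.576, -0.413, 0.573, 0.412]
wrist_force: [0.3, -0.4, -0.4]
opening: 0.379
t 53.17 p [0.543  0.2563 0.1189] yaw 161.3 tilt [ 0.004  0.002 -1.   ] q [ 0.24  0.35  1.63  0.    1.15 -2.57] F [ 0.3 -0.4 -0.4] op 0.379
delta cm [ 0.29  0.11 -0.12] rotvec [0.001 0.003 0.003] rows>= 0.05
```

```bash
python3 -m creep '.3 .1 .11 -.1 0 .003 .003;.3 0 0 0 0 0 0;0 0 0 0 0 0 0;0 0 0 0 0 0 0;0 0 0 0 0 0 0;0 0 0 0 0 0 0';python3 -c "
from wing import *
st(); C,im,d=shot('wrist','w32');o=ctrl.get_obs();print(o['torque'])"
```

```text
time_s: 53.92
eef_pos: [0.5423, 0.2554, 0.118]
eef_rot: [0.575, -0.413, 0.574, 0.412]
wrist_force: [-0.2, 0.4, -0.6]
opening: 0.124
t 53.92 p [0.5423 0.2554 0.118 ] yaw 161.3 tilt [ 0.001 -0.001 -1.   ] q [ 0.24  0.36  1.63 -0.    1.15 -2.57] F [-0.2  0.4 -0.6] op 0.124
[-0.00888428  0.02515957 -0.12235905]
```

View pics/w32.png

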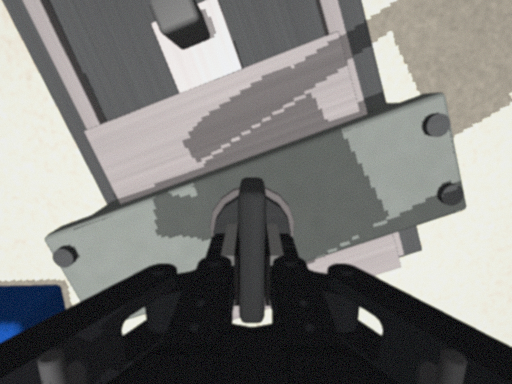

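```bash
python3 -m creep '0 0 0 0 .1 0 0;0 0 0 0 .15 0 0;0 0 0 0 .15 0 0;0 0 0 0 .15 0 0;0 0 0 0 .15 0 0;0 0 0 0 .15 0 0';python3 -c "
from wing import *
st(); o=ctrl.get_obs();print(o['torque']); plan([.5423,.2554,.118],yaw_now())"
```

```text
time_s: 54.72
eef_pos: [0.5423, 0.2556, 0.118]
eef_rot: [0.695, -0.13, 0.695, 0.13]
wrist_force: [0.6, -0.1, -0.2]
opening: 0.131
t 54.73 p [0.5423 0.2556 0.118 ] yaw 111.2 tilt [ 0.001 -0.001 -1.   ] q [ 0.24  0.36  1.63 -0.    1.15 -1.7 ] F [ 0.6 -0.1 -0.2] op 0.131
[ 0.03347747 -0.00691283  0.11169583]
delta cm [ 0.   -0.02 -0.  ] rotvec [0.    0.001 0.001] rows>= 0.01
```

```bash
python3 -m creep '0 0 0 0 .15 0 0;0 0 0 0 .15 0 0;0 0 0 0 .15 0 0;0 0 0 0 .15 0 0;0 0 0 0 .15 0 0;0 0 0 0 .15 0 0;0 0 0 0 .15 0 0;0 0 0 0 .15 0 0;0 0 0 0 .15 0 0;0 0 0 0 .15 0 0';python3 -c "
from wing import *
st(); o=ctrl.get_obs();print(o['torque']); plan([.5423,.2554,.118],yaw_now()); C,im,d=shot('wrist','w33')"
```

```text
time_s: 55.98
eef_pos: [0.5425, 0.2558, 0.118]
eef_rot: [0.589, 0.393, 0.587, -0.393]
wrist_force: [0.8, -0.2, -1.6]
opening: 0.129
t 55.98 p [0.5425 0.2558 0.118 ] yaw 22.5 tilt [ 0.002 -0.001 -1.   ] q [ 0.24  0.35  1.63 -0.    1.15 -0.15] F [ 0.8 -0.2 -1.6] op 0.129
[ 0.03758235 -0.05509191  0.09205977]
delta cm [ 0.   -0.03  0.03] rotvec [-0.     0.002 -0.002] rows>= 0.01
```

View pics/w33.png

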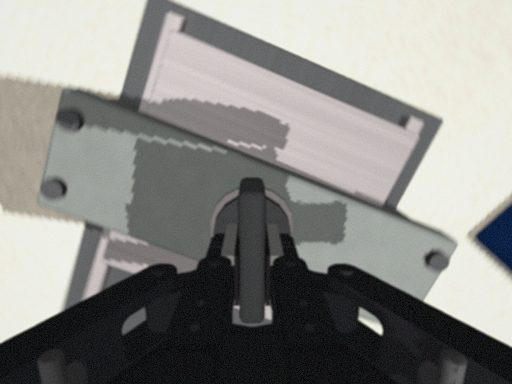

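```bash
python3 -m creep '0 0 0 0 .15 0 0;0 0 0 0 .15 0 0;0 0 0 0 .15 0 0;0 0 0 0 .15 0 0;0 0 0 0 .15 0 0;0 0 0 0 .15 0 0;0 0 0 0 .15 0 0;0 0 0 0 .15 0 0;0 0 0 0 .15 0 0;0 0 0 0 .15 0 0';python3 -c "
from wing import *
st(); o=ctrl.get_obs();print(o['torque']); C,im,d=shot('wrist','w34'); W=cloud(C,d)
m=(W[...,2]>.04)&(W[...,2]<.062)&(abs(W[...,0]-.54)<.085)&(W[...,1]>.298)&(W[...,1]<.335); print('plate top',np.median(W[m][:,2]),m.sum())
C=cam('wrist');import pickle
C=pickle.load(open('pics/w33.pkl','rb'));W=cloud(C,np.load('pics/w33.npy'))
m=(W[...,2]>.04)&(W[...,2]<.062)&(abs(W[...,0]-.54)<.085)&(W[...,1]>.298)&(W[...,1]<.335); print('plate top33',np.median(W[m][:,2]),m.sum())
"
```

```text
time_s: 57.28
eef_pos: [0.5427, 0.2556, 0.118]
eef_rot: [0.154, 0.691, 0.152, -0.689]
wrist_force: [1.2, -0.4, -0.2]
opening: 0.133
t 57.27 p [0.5427 0.2556 0.118 ] yaw -65.0 tilt [ 0.004 -0.002 -1.   ] q [ 0.24  0.35  1.64 -0.    1.15  1.38] F [ 1.2 -0.4 -0.2] op 0.133
[-0.07366593 -0.04674865  0.06774523]
plate top 0.0508741125275821 12802
plate top33 0.05206375941330277 14643
```

View pics/w34.png

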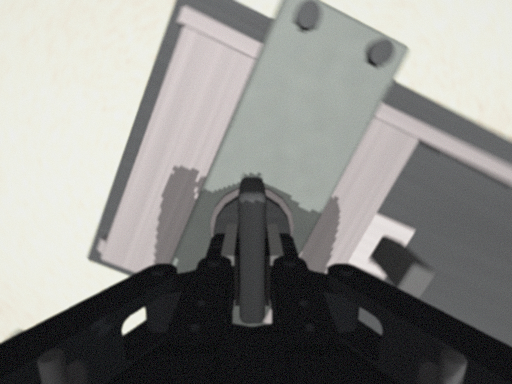

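```bash
cat > tq.py <<'E'
from h import *
o=ctrl.get_obs(); print("yaw",round(np.degrees(yaw_now()),2),"q6",round(o["q"][5],3),"tq",o["torque"].round(2),"F",o["wrist_force"].round(1),"op",round(o["opening"],3),"p",o["eef_pos"].round(4))
E
python3 -m creep '0 0 0 0 .15 0 0;0 0 0 0 .15 0 0;0 0 0 0 .1 0 0;0 0 0 0 .1 0 0' >/dev/null; python3 tq.py; for i in 1; do python3 -m creep '0 0 0 0 .1 0 0;0 0 0 0 .1 0 0'>/dev/null; done; python3 tq.py
```

```text
yaw -93.83 q6 1.884 tq [-0.07  0.03  0.07] F [ 0.6 -0.1 -1.1] op 0.128 p [0.5426 0.2555 0.118 ]
yaw -105.12 q6 2.081 tq [-0.07  0.06  0.07] F [ 0.4 -0.5  0.4] op 0.126 p [0.5426 0.2555 0.118 ]
```

```bash
python3 -m creep '0 0 0 0 .1 0 0;0 0 0 0 .1 0 0'>/dev/null; python3 tq.py;  python3 -m creep '0 0 0 0 .1 0 0'>/dev/null; python3 tq.py; python3 -m creep '0 0 0 0 .1 0 0'>/dev/null; python3 tq.py
```

```text
yaw -116.4 q6 2.278 tq [-0.06  0.08  0.08] F [1.1 0.2 0.6] op 0.126 p [0.5426 0.2554 0.118 ]
yaw -122.04 q6 2.376 tq [-0.02  0.07  0.05] F [ 0.6  0.1 -0.3] op 0.13 p [0.5426 0.2554 0.118 ]
yaw -127.68 q6 2.475 tq [-0.07  0.02  0.01] F [ 0.5  0.1 -0.9] op 0.128 p [0.5426 0.2554 0.118 ]
```

```bash
for i in 1; do python3 -m creep '0 0 0 0 .08 0 0'>/dev/null; python3 tq.py;  python3 -m creep '0 0 0 0 .08 0 0'>/dev/null; python3 tq.py; python3 -m creep '0 0 0 0 .08 0 0'>/dev/null; python3 tq.py; done
```

```text
yaw -132.08 q6 2.552 tq [0.06 0.06 1.29] F [0.7 0.5 1. ] op 0.123 p [0.5426 0.2554 0.1181]
yaw -136.3 q6 2.627 tq [0.08 0.06 2.59] F [0.9 0.1 0.7] op 0.125 p [0.5426 0.2554 0.1181]
yaw -140.33 q6 2.699 tq [0.09 0.08 3.83] F [ 1.1 -0.2 -0.7] op 0.126 p [0.5426 0.2554 0.1183]
```

```bash
python3 -c "
from h import *
shot('wrist','w35')"; python3 -m creep '0 0 0 0 -.08 0 0;0 0 0 0 -.08 0 0'>/dev/null; python3 tq.py;python3 -c "
from h import *
shot('wrist','w36')
a=cv2.imread('pics/w35.png')[150:340,150:350];b=cv2.imread('pics/w36.png')[150:340,150:350]; cv2.imwrite('pics/w3536.png',cv2.resize(np.hstack([a,b]),None,fx=2,fy=2))"
```

```text
yaw -130.14 q6 2.523 tq [0.1  0.01 0.38] F [ 0.9 -0.7  0.2] op 0.132 p [0.5426 0.2554 0.118 ]
```

View pics/w3536.png

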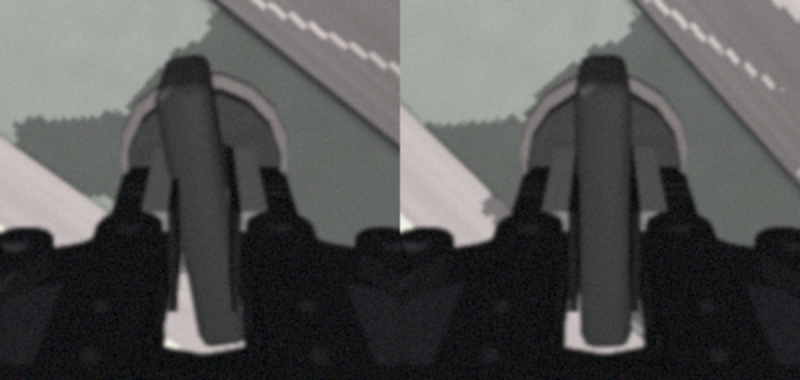

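```bash
python3 -m creep '0 0 0 0 -.08 0 0;0 0 0 0 -.15 0 0;0 0 0 0 -.15 0 0;0 0 0 0 -.15 0 0;0 0 0 0 -.15 0 0;0 0 0 0 -.15 0 0;0 0 0 0 -.15 0 0;0 0 0 0 -.15 0 0;0 0 0 0 -.15 0 0;0 0 0 0 -.15 0 0'>/dev/null; python3 tq.py; python3 -m creep '0 0 0 0 -.1 0 0;0 0 0 0 0 0 0'>/dev/null; python3 tq.py
```

```text
yaw -45.08 q6 1.032 tq [ 0.02 -0.09 -0.05] F [-0.4  0.1 -0.4] op 0.129 p [0.5427 0.2557 0.118 ]
yaw -39.08 q6 0.927 tq [-0.08 -0.02  0.05] F [ 1.3  0.2 -0. ] op 0.13 p [0.5426 0.2557 0.118 ]
```

```bash
python3 -m creep '.4 0 0 0 0 0 0;.7 0 0 0 0 0 0;.7 0 0 0 0 0 0;.7 0 0 0 0 0 0;.7 -3 0 0 0 0 0;.7 -5 0 0 0 0 0;.7 -4 0 0 0 0 0;.7 0 0 0 0 0 0;.7 0 0 0 0 0 0'>/dev/null; python3 tq.py;python3 -c "
from wing import *
C,im,d=shot('wrist','w37');W=cloud(C,d); wing(W,(.5416,.2556))
m=(W[...,2]>.04)&(W[...,2]<.062)&(abs(W[...,0]-.54)<.085)&(W[...,1]>.298)&(W[...,1]<.335); print('plate top',np.median(W[m][:,2]),m.sum())
m=(W[...,2]>.04)&(W[...,2]<.062)&(abs(W[...,0]-.54)<.085)&(W[...,1]>.178)&(W[...,1]<.21); print('plate top front',np.median(W[m][:,2]),m.sum())
"
```

```text
yaw -39.35 q6 0.931 tq [ 0.01 -0.01 -0.07] F [ 0.1 -0.1  0.4] op 0.702 p [0.541  0.2556 0.2398]
wing n 1230 rect c 541.9 256.6 size 63.1 19.2 mean [0.5428 0.2572 0.1391] long-axis deg 50.7 +-180
plate top 0.051172217111134954 5703
plate top front 0.051142759399491755 3780
```

View pics/w37.png

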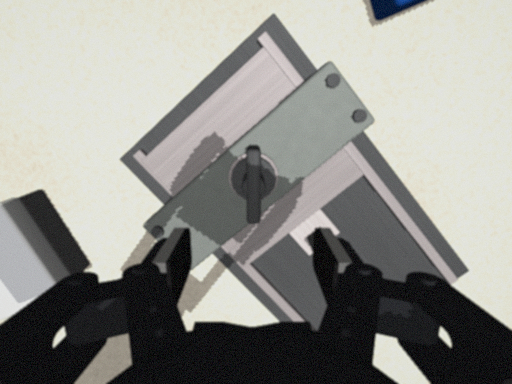

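```bash
python3 -m creep '.7 -3 0 0 .1 0 0;.7 -3 -3 3 .15 0 0;.7 0 -3 3 .15 0 0;.7 0 0 0 0 0 0;.7 0 0 0 0 0 0'; python3 -c "
from wing import *
C,im,d=shot('wrist','w38');W=cloud(C,d); st()
m=(W[...,2]>.065)&(W[...,2]<.083)&(abs(W[...,0]-.546)<.03)&(abs(W[...,1]-.13)<.04); print('handle',W[m].mean(0),m.sum(),W[m].min(0),W[m].max(0))
shot('scene','s38');shot('top','t38')
for n in('flask','tipbox','reagent'):
  for c in('scene','top'):
    print(n,c,[(np.round(r['rect']),round(r['confidence'],2)) for r in ctrl.find_in(n,c)[:2]])
a=cv2.imread('pics/scene0.png');b=cv2.imread('pics/s38.png');cv2.imwrite('pics/cmp.png',cv2.resize(np.hstack([a,b]),(800,300)))
"
```

```text
time_s: 62.6
eef_pos: [0.4526, 0.2616, 0.2937]
eef_rot: [-0.166, -0.683, -0.165, 0.693]
wrist_force: [-0.4, 0.5, -1.0]
opening: 0.698
t 62.65 p [0.4526 0.2616 0.2935] yaw -63.0 tilt [-0.014 -0.005 -1.   ] q [ 0.3   0.03  1.65 -0.    1.48  1.4 ] F [-0.4  0.4  0.3] op 0.7
handle [0.54466496 0.13265431 0.07181609] 373 [0.53287812 0.12136537 0.0651093 ] [0.55692689 0.1416267  0.07491587]
flask scene [(array([277., 270., 304., 306.]), 0.7)]
flask top [(array([272., 122., 289., 144.]), 0.77)]
tipbox scene [(array([258.,  94., 297., 130.]), 0.72)]
tipbox top [(array([114., 248., 120., 255.]), 0.6)]
reagent scene [(array([112., 196., 138., 234.]), 0.63)]
reagent top [(array([147., 173., 209., 203.]), 0.62), (array([315., 259., 333., 278.]), 0.54)]
```

View pics/s38.png

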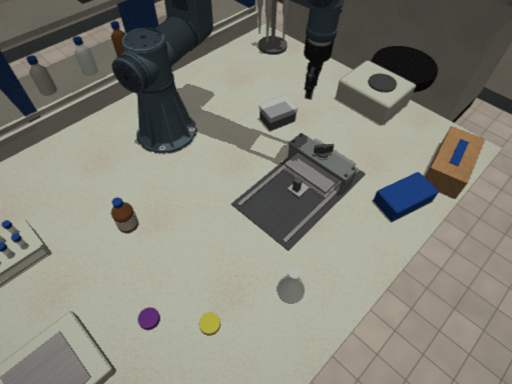

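View pics/t38.png

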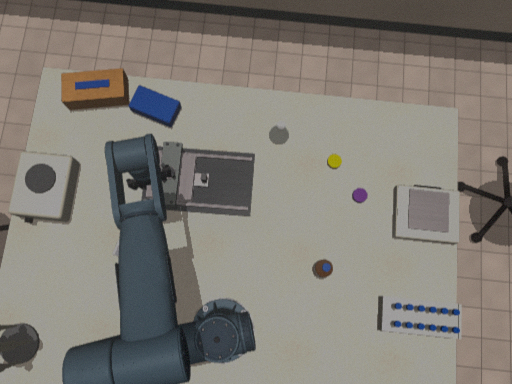

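View pics/w38.png

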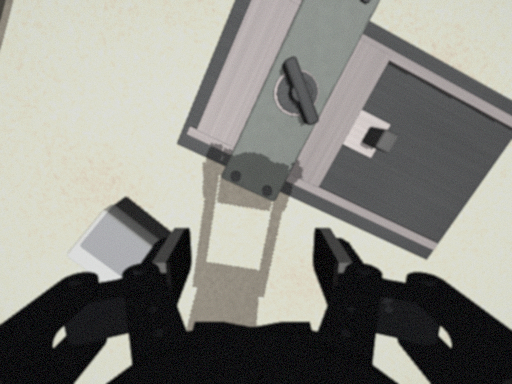

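```bash
python3 -c "
from bench import ctrl
print(ctrl.hand_in())"
```

```text
the job is handed in; nothing more can be done
None
```

I finished the whole job and handed it in at about 63 s of the 210 s allowed. All four blanks were on the bench, and all four are in the tray.

- **Tray and blanks:** I drew the tray out to its stop and laid both black discs in the round cavities and both blocks in the square ones. The depth check put each blank's top flat and 12 mm above the tray face, so all four are seated. I left the purple and yellow look-alikes alone.
- **Tray home:** It slid in with about 4 N and met its stop. The handle had moved 200 mm from the drawn-out position.
- **Screw:** I turned it clockwise about 290° until the torque rose sharply, then backed it off and released it. By the gripper's angle when the torque rose and the wing's angle after release, the back-off is about 89°. The angle at the stop is good to roughly a degree. The plate height gives a reading of about 5.3 rad, against the 5.43 aimed for.
- **Bystanders:** The flask, tip box and brown bottle are where they started in the scene picture.
- **Mismatches in the checks:** The finder marked the tip box and the bottle wrongly in the top picture, where the arm hid the tip box. The first handle grasp sat about 16 mm higher than commanded; I don't know why, but it held.

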